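# Dock the reflectance meter and hold a sample plate flush on its sloped window

## Task

First slide the meter's carriage by its upright post along the rail until it is fully home against the rubber stops of the dock. Then pick up the sample plate by its fin, tilt it to the slope of the meter's stage and press it gently (several newtons, clearly more than its own weight) flat and flush onto the stage face, centred over the round window, with the carriage still home. Finish while holding: keep the fin gripped and the plate pressed flush there, do not let go, and do not disturb the bowl, the jar and the amber bottle on the bench.

Things in the scene. Friction and masses are not known exactly. Their poses are not given: they have to be found in the camera images.
- carriage (a joint): Travel of the carriage along the meter's rail, m: 0 at the far right end, 0.13 against the dock's rubber stops (hard stop). It needs about 3 N plus 8 N per m/s, and stays where it is left. It slides along the +y axis of handle (to the robot's left, turned with the rail).
- handle (a point): Middle of the gripping length of the steel post on the carriage, 75 mm above the bench. Post: diameter 14 mm, from a ledge 44 mm above the bench up to 95 mm. Axes: z up, y along the rail to the dock, x across it, away from the robot. It stands 96 mm from the carriage's centre, away from the dock; free on both sides across the rail; towards the dock a 90 mm high bearing plate is 37 mm off.
- window (a point): Centre of the stage face = centre of its round window (30 mm, level with the face). Stage: dark steel slab 86 x 86 x 16 mm on the carriage, clamped at a slope of 10 to 24 degrees (differs each time, does not give), low edge towards the robot, 88 mm above the bench. Axes: z outward normal (up, leaning to the robot), y level along the rail to the dock, x up the slope. Moves with the carriage.
- fin (a point): Grip point of the sample plate, in the middle of its upright fin, 32 mm above the plate's underside. Plate: aluminium, 70 (x) x 60 (y) x 6 mm, about 0.15 kg, lying flat on the bench; the grey plastic fin on its middle is 30 mm long in x, 12 mm thick in y, its top 52 mm above the underside. Axes: z up along the fin, y across its thickness (grip across y).
- foot (a point): Centre of the sample plate's flat underside (axes as fin); this is the face to lay on the stage.
- plate: The sample plate itself (origin at the centre of its underside, same as foot).
- stage: The sloped stage slab (origin at the slab's centre, 8 mm below window along its z axis; same axes).
- dish: Bystander: small white ceramic bowl, 72 mm across, 28 mm high; origin at the centre of its underside.
- jar: Bystander: white plastic jar, 56 mm across, 66 mm high; origin at the centre of its underside.
- bottle: Bystander: amber glass bottle, 60 mm across, 130 mm high; origin at the centre of its underside.
Mind the look-alikes: they are no part of the job. Leave any blue look-alike of the plate alone.

How it is judged:
By the outcome, as a careful person would: the job done as asked, in the order asked, and still so for the second after the job is handed in, while the arm keeps its last pose, push and grip.
It also fails if it takes over 58 s, if anything falls off the work surface, if the arm or the gripper's body presses on something with over 40 N, if the wrist force passes 120 N, or if a joint passes its speed limit or range.

## Robot

A 6-joint arm with a two-finger parallel gripper is mounted at the origin on the work surface. World frame = base frame: x ahead of the robot, y to its left, z up, the work surface at z = 0. Lengths are in mm, angles in degrees, forces in N, time in s.
With the tool pointing down it reaches from about 300 to 850 mm from the base axis. Payload 4.2 kg.
Tool frame: the origin (TCP) lies at the very end of the fingers, on their centre line; the grasp point (between the pads) lies 19 mm behind it; z points along the fingers, y is the direction in which the jaws open and shut (so a half turn about z gives the same grasp; the last joint's range is limited). The gripper opens to 91 mm and grips with 3 to 60 N. Pads are 32 mm wide; open, the fingers measure 118 mm over their backs; the gripper's body (76 mm by 178 mm) begins 60 mm behind the grasp point.
Start: joints at [-73.625, 18.312, 89.639, -0, 72.044, -1.146], TCP at [173.111, -548.342, 189.076] pointing down, gripper open.
Joint ranges: [-177.97, 177.97], [-48.28, 115.42], [12.27, 149.76], [-77.06, 257.06], [2.81, 150.46], [-146.56, 146.56]. Speed limits (degrees/s): [147.25, 147.25, 180, 180, 180, 180].

## Interface

Orientations are given as [roll, pitch, yaw] about the fixed x, y, z axes, in that order (R = Rz(yaw) Ry(pitch) Rx(roll)).
In Python, from workcell import telemetry, grab_frame, job gives the robot as it stands.
- The arm moves only by the tool drive_tool, never from a script. Its argument "moves" is a list of rows, each an object of numbers: "claw": the closure, from -1 (fully open) to 1 (shut); "dx", "dy", "dz": the shift along the tool's x, y, z in units of 20 mm (1.0 is 20 mm); "yaw": the turn about the tool's z in units of 0.15 rad (1.0 is 0.15 rad). In form: [{"claw": .., "dx": .., "dy": .., "dz": .., "yaw": ..}, ...]. A call has 1 to 5 rows; each row shifts and turns the pose as measured when the row begins, along the tool's axes as they then stand; what a row does not reach is not made up. A row lasts 1/8 s, in which the tool goes at most 62.5 mm and 10.7 degrees, less where a joint would pass 70% of its speed; a pose out of reach is approached as far as the arm can. A call with a number of a shift or a turn outside -1 to 1 is refused whole. A call with a gripper value outside its range is refused whole. The fingers move at their own pace and stop on an object; "grip_force" is the grip in N (left out, the last holds). Time passes only in rows, so rows that do not move let the fingers close. It gives the time, the measured TCP pose, the force and the opening at its end, in the units of the state.
- telemetry.state(): the state, without advancing time (a new reading comes with each control period).
- grab_frame(name): name is "scene" or "side" or "wrist"; returns a dict with "color" (400x640x3 uint8, blue, green, red), "vertical_fov" (degrees; the focal length in pixels is half the picture's height over the tangent of half this angle, whatever the lens; pixels are square), "cx", "cy" (the principal point, pixels), "pose" (4x4, takes a point from camera to world coordinates). Camera axes: x right, y down, z forward; pixel columns grow to the right and rows downward; lengths in mm; the calibration is good to about 2 mm. A picture is of the moment at which its call begins. There is no depth.
- job.job_done(): hands the job in, once; it reports no verdict.
The state is a dict: "time_s": time; "qpos": joint angles; "qvel": joint speeds; "effort": joint torques, N m; "ee_pos": TCP position; "ee_rot": TCP orientation; "force": force on the tool from outside, world axes, zero at the start; "torque": the same for the moment, N m; "gripper_width": finger opening in mm.
Only numpy, scipy, OpenCV 4.12 (cv2) and the standard library are available. Lean on these libraries where they do the work, as an engineer would, in place of code of your own. Each camera call takes 0.05 s, during which the arm holds its last target.

## Working session

There is one attempt and no reset: what is moved stays moved. The work goes in short steps, Python scripts to look and compute and a tool call to move; the robot and the scene stay as the last step left them, time stands still between calls to the robot, and variables do not carry over. Pictures are saved under pics/ and viewed, and the job is handed in when it is done.

Besides the shell and the picture viewer there is one more tool, called after ">>>" by a JSON object that holds its "fn" and its "kwargs". drive_tool: Moves the arm, as the interface text tells. Its arguments: {"type":"object","properties":{"moves":{"type":"array"},"grip_force":{"type":"number"}},"required":["moves"]}

```bash
mkdir -p pics; ls; cat > h.py <<'E'
import numpy as np, cv2
from workcell import telemetry, grab_frame, job
def K(f):
    fl=200/np.tan(np.radians(f["vertical_fov"]/2)); return np.array([[fl,0,f["cx"]],[0,fl,f["cy"]],[0,0,1]])
def ray(f,u,v):
    P=np.array(f["pose"]); d=P[:3,:3]@np.linalg.inv(K(f))@[u,v,1]; return P[:3,3],d/np.linalg.norm(d)
def onz(f,u,v,z):
    o,d=ray(f,u,v); return o+d*(z-o[2])/d[2]
def proj(f,p):
    P=np.array(f["pose"]); c=P[:3,:3].T@(np.array(p)-P[:3,3]); q=K(f)@c; return q[:2]/q[2]
def tri(*rs):
    A=0;b=0
    for o,d in rs:
        M=np.eye(3)-np.outer(d,d); A=A+M; b=b+M@o
    x=np.linalg.solve(A,b); return x,[np.linalg.norm((np.eye(3)-np.outer(d,d))@(x-o)) for o,d in rs]
def save(n,f): cv2.imwrite(f"pics/{n}.png",f["color"])
import pickle
E
python3 - <<'E'
from h import *
s=telemetry.state(); print(s)
F={}
for n in("scene","side","wrist"):
    f=grab_frame(n); F[n]=f; save(n+"0",f); print(n,f["vertical_fov"],f["cx"],f["cy"],np.round(f["pose"],2).tolist())
pickle.dump(F,open("F0.pkl","wb"))
E
```

```text
pics
{'time_s': 0.0, 'qpos': array([-7.36257431e+01,  1.83498711e+01,  8.97045266e+01,  7.99782289e-05,
        7.20418745e+01, -1.14598520e+00]), 'qvel': array([ 0.0918868 ,  0.00780263,  0.08393322,  0.10641127, -0.04383427,
        0.01745284]), 'effort': array([ 1.11899302e-03, -4.12452900e+01, -2.31975800e+01,  7.27002276e-02,
        4.54129104e-02, -1.38528603e-04]), 'ee_pos': array([ 172.95263889, -547.82414839,  188.25077319]), 'ee_rot': array([-1.79903749e+02, -2.00145832e-03,  1.75202157e+01]), 'force': array([ 0.85155713, -0.20653787, -0.51352319]), 'torque': array([ 0.01002586, -0.03116884,  0.02229544]), 'gripper_width': 91.33330906272418}
scene 44.247090115840784 324.5412178552567 201.18265624152173 [[-0.85, 0.42, -0.31, 856.84], [0.52, 0.67, -0.52, 755.37], [-0.02, -0.61, -0.8, 1086.4], [0.0, 0.0, 0.0, 1.0]]
side 46.39261328651902 328.4088702144657 197.62330976742794 [[-0.85, -0.27, 0.46, -100.43], [-0.53, 0.45, -0.72, 1019.26], [-0.01, -0.85, -0.52, 767.27], [0.0, 0.0, 0.0, 1.0]]
wrist 63.49946322900078 318.7272912320895 202.5577535814192 [[0.3, -0.92, -0.26, 244.27], [-0.95, -0.29, -0.08, -525.22], [-0.0, 0.27, -0.96, 384.37], [0.0, 0.0, 0.0, 1.0]]
```

View pics/scene0.png

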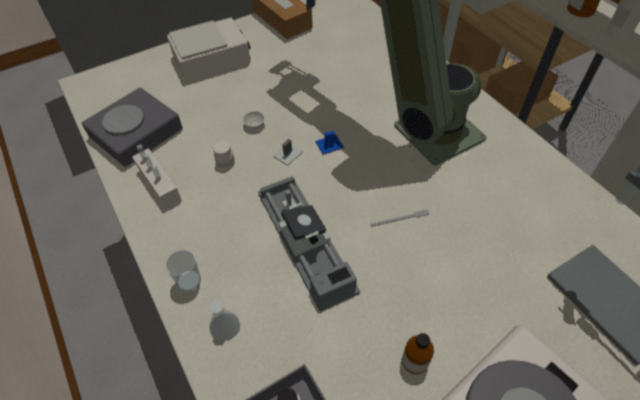

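View pics/side0.png

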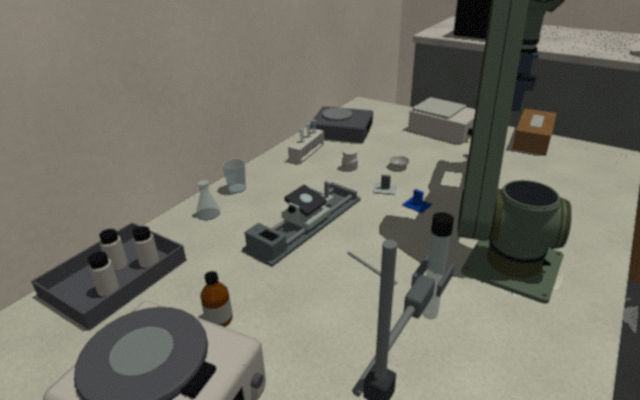

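View pics/wrist0.png

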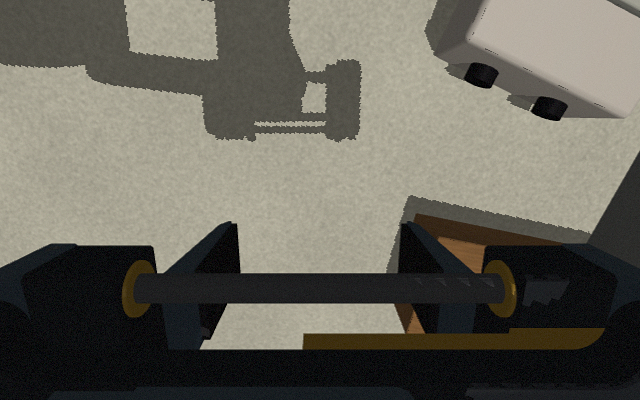

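The scene view shows the meter at about (305,240). The grey-white plate with its fin is at (288,152), and the blue look-alike is at (329,141). The bowl is at (253,120), the jar at (222,154) and the bottle at (418,352). The side view shows the plate at (385,185) and the blue one at (418,203). The plate has to be the aluminium one at (288,152). I'll check that in crops.

```bash
python3 - <<'E'
from h import *
F=pickle.load(open("F0.pkl","rb"))
c=F["scene"]["color"][100:310,205:365]; cv2.imwrite("pics/c1.png",cv2.resize(c,(610,800)[::1] if 0 else (457,600),interpolation=cv2.INTER_CUBIC))
c=F["side"]["color"][140:270,240:440]; cv2.imwrite("pics/c2.png",cv2.resize(c,(800,520),interpolation=cv2.INTER_CUBIC))
f=F["scene"]
for n,u,v,z in [("plate",288,154,3),("blue",329,144,3),("jar",222,154,50),("bowl",253,120,28),("bottle",418,352,60),("post",288,200,75),("dockfar",335,295,30),("window",304,220,100)]: print(n,np.round(onz(f,u,v,z)))
E
```

```text
plate [ 441. -166.    3.]
blue [ 316. -136.    3.]
jar [ 620. -227.   50.]
bowl [ 474. -329.   28.]
bottle [504. 529.  60.]
post [547.  37.  75.]
dockfar [575. 311.  30.]
window [551. 130. 100.]
```

View pics/c1.png

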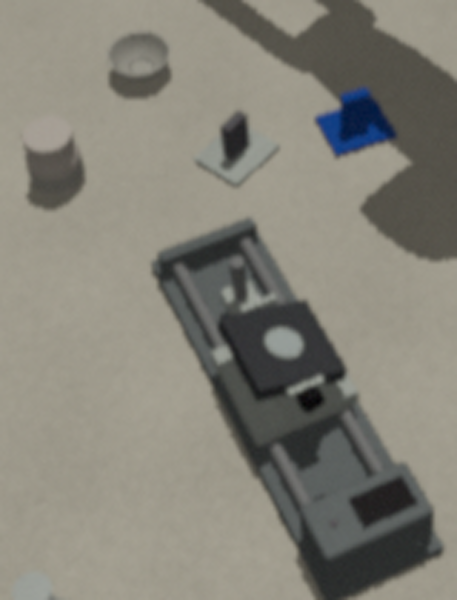

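View pics/c2.png

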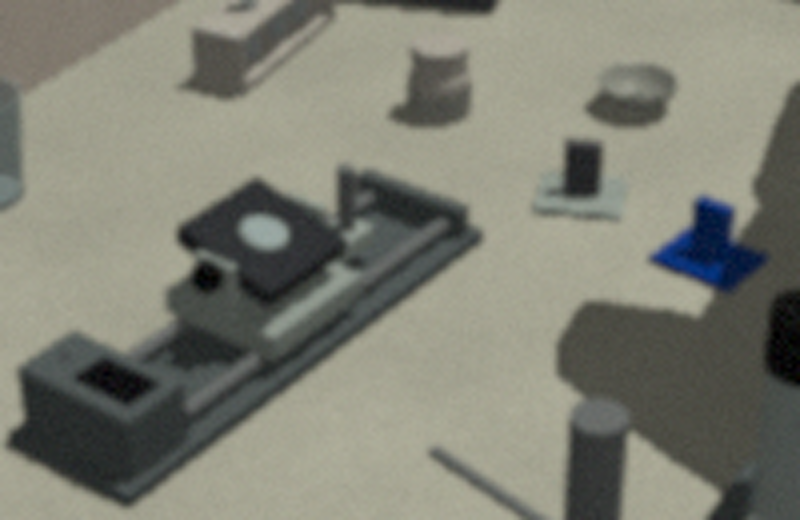

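Crop confirms it: the grey fin sits on the aluminium plate at scene pixel (288,152), separate from the blue one. Next I'll measure the window, post and plate across both views.

```bash
cat > crop.py <<'E'
from h import *
def crop(f,name,x0,y0,w,h,s):
    c=f["color"][y0:y0+h,x0:x0+w]; c=cv2.resize(c,(w*s,h*s),interpolation=cv2.INTER_CUBIC)
    c=np.clip(c.astype(float)*1.4,0,255).astype(np.uint8)
    for k in range(0,w,10): cv2.putText(c,str(x0+k),(k*s,8),0,.3,(0,0,255),1); cv2.line(c,(k*s,10),(k*s,16),(0,0,255),1)
    for k in range(0,h,10): cv2.putText(c,str(y0+k),(0,k*s+4),0,.3,(0,0,255),1); cv2.line(c,(20,k*s),(26,k*s),(0,0,255),1)
    cv2.imwrite(f"pics/{name}.png",c)
E
python3 - <<'E'
from crop import *
F=pickle.load(open("F0.pkl","rb"))
crop(F["scene"],"m1",255,170,110,140,4); crop(F["side"],"m2",240,175,130,90,6)
R={}
for n,(x,y,w,h) in {"scene":(292,208,26,24),"side":(298,190,18,16)}.items():
    f=F[n]; g=cv2.cvtColor(f["color"],6)[y:y+h,x:x+w]; t,m=cv2.threshold(g,0,255,cv2.THRESH_OTSU)
    k,l,st,ce=cv2.connectedComponentsWithStats(m); print(n,t,[(st[i].tolist(),(ce[i]+[x,y]).round(1).tolist()) for i in range(1,k)])
E
```

```text
scene 98.0 [([0, 0, 1, 1, 1], [292.0, 208.0]), ([22, 0, 4, 7, 17], [316.0, 210.1]), ([6, 6, 13, 12, 120], [304.0, 219.4]), ([24, 23, 2, 1, 2], [316.5, 231.0])]
side 100.0 [([16, 0, 2, 1, 2], [314.5, 190.0]), ([2, 4, 12, 9, 86], [305.6, 197.6])]
```

View pics/m1.png

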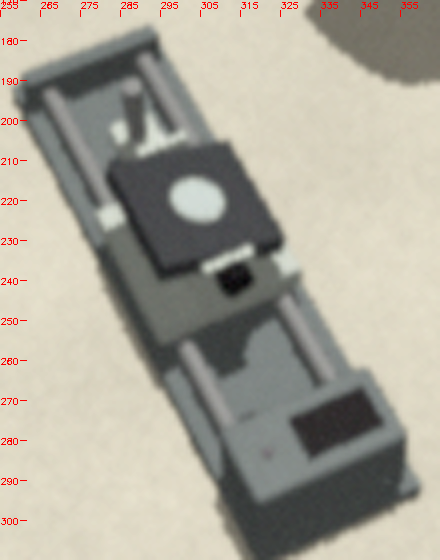

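View pics/m2.png

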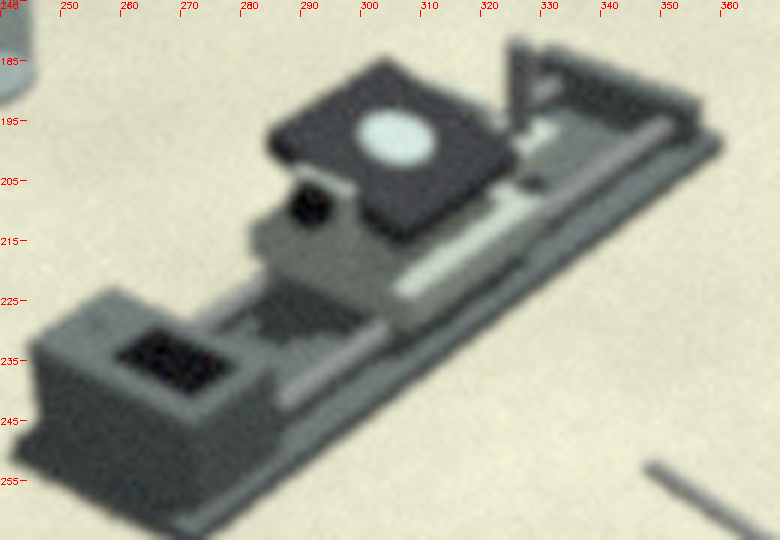

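```bash
python3 - <<'E'
from h import *
F=pickle.load(open("F0.pkl","rb")); a,b=F["scene"],F["side"]
T=lambda p,q:tri(ray(a,*p),ray(b,*q))
w=T((304,219.4),(305.6,197.6)); p=T((288,190.7),(326,181.7))
print("win",w,"post top",p, onz(a,288,190.7,95),onz(b,326,181.7,95))
d=w[0]-p[0]; print("yaw(dir to dock -90)",np.degrees(np.arctan2(d[1],d[0]))-90,np.hypot(*d[:2]))
for n,p_,q in [("hiR",(282.3,211.3),(304.2,184.7)),("loR",(312.8,206),(326.3,200.8)),("loL",(325.8,230.5),(306.7,214)),("hiL",(296.3,238.0),(284.7,198))]: print(n,T(p_,q))
e=onz(b,360,199.2,2);g=onz(b,274,264.5,2); d=g-e; print("rail near edge",e,g,np.degrees(np.arctan2(d[1],d[0]))-90)
e=onz(a,258.5,197,2);g=onz(a,310,295,2); d=g-e; print("rail far edge",e,g,np.degrees(np.arctan2(d[1],d[0]))-90)
E
```

```text
win (array([546.44036874, 120.22768133,  87.4648656 ]), [np.float64(0.22653792016862223), np.float64(0.22653792016867916)]) post top (array([538.84775898,  25.13661298,  94.59323722]), [np.float64(0.841554508034618), np.float64(0.8415545080345289)]) [538.47937935  24.48074713  95.        ] [538.29263102  27.08061542  95.        ]
yaw(dir to dock -90) -4.565134739656983 95.39370526033841
hiR (array([582.38279064,  74.7963763 ,  95.42173031]), [np.float64(0.06434406123486712), np.float64(0.06434406123507691)])
loR (array([501.10712785,  85.41912562,  72.39104966]), [np.float64(0.4203117045470262), np.float64(0.4203117045471646)])
loL (array([511.89875415, 167.03532615,  70.84874125]), [np.float64(0.2600657489326666), np.float64(0.26006574893263007)])
hiL (array([590.25890981, 159.42728066,  91.98224057]), [np.float64(0.9532430844369675), np.float64(0.9532430844366963)])
rail near edge [477.42122458 -71.77576227   2.        ] [512.91464333 316.8452512    2.        ] -5.218443371254125
rail far edge [589.46237259 -68.22340676   2.        ] [619.16042947 267.21859941   2.        ] -5.0594388091907945
```

```bash
python3 - <<'E'
from crop import *
F=pickle.load(open("F0.pkl","rb"))
crop(F["scene"],"p1",265,125,50,45,12); crop(F["side"],"p2",365,165,45,35,14)
E
```

```text
(no output)
```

View pics/p1.png

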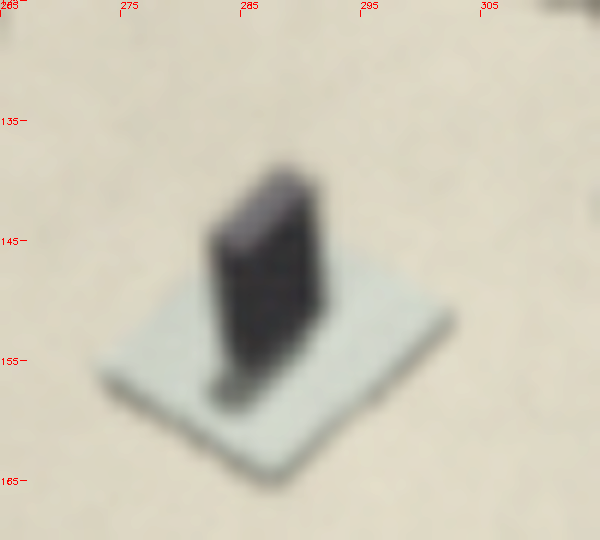

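View pics/p2.png

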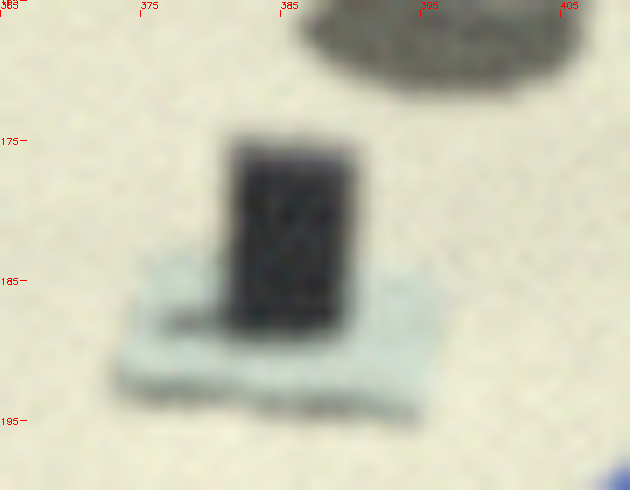

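>>> {"fn": "drive_tool", "kwargs": {"moves": [{"claw": -1,"dx": 0.97,"dy": -0.2,"dz": 0,"yaw": 0}]}}

```text
time_s: 0.28
ee_pos: [190.2, -538.2, 188.0]
ee_rot: [-179.9, -0.0, 17.4]
force: [0.6, 0.3, 0.6]
gripper_width: 91.1
```

```bash
python3 - <<'E'
from h import *
F=pickle.load(open("F0.pkl","rb")); a,b=F["scene"],F["side"]
A,B,C=[onz(a,*p,6) for p in [(273.3,155.7),(287.7,164.5),(302.8,151.3)]]
print(A,B,C,"centre",(A+C)/2)
for P,Q in((A,B),(B,C)): d=Q-P; print(np.linalg.norm(d),np.degrees(np.arctan2(d[1],d[0])))
print("fin top",onz(a,286.8,142.5,52))
A,B=onz(a,285,145.9,52),onz(a,290.8,140.6,52);d=B-A;print("fin edge",np.linalg.norm(d),np.degrees(np.arctan2(d[1],d[0])))
l,r=onz(b,381.6,189,6),onz(b,390,189,6); d=r-l;print("side fin base",l,r,np.degrees(np.arctan2(d[1],d[0])))
l,r=onz(b,373.4,191.9,6),onz(b,394.6,194,6); d=r-l;print("side plate edge",l,r,np.linalg.norm(d),np.degrees(np.arctan2(d[1],d[0])))
print("side fin top c",onz(b,385.8,175.5,52))
s=telemetry.state(); t=np.array([538.6,25.5,200])-s["ee_pos"]; print(t)
E
```

```text
[ 482.77414456 -181.13322142    6.        ] [ 463.27989628 -127.66444975    6.        ] [ 399.53884727 -149.76624149    6.        ] centre [ 441.15649591 -165.44973146    6.        ]
56.91164432235826 110.031414926995
67.46414252546839 -160.8763459810342
fin top [ 441.07561991 -166.3589799    52.        ]
fin edge 26.39032239543821 -158.5346952515833
side fin base [ 445.06958478 -155.91366116    6.        ] [ 422.09687856 -169.70813989    6.        ] -149.01634081957351
side plate edge [ 459.19636282 -126.37737146    6.        ] [ 396.32364943 -149.18822017    6.        ] 66.88282969937487 -160.05872247937972
side fin top c [ 438.29064283 -166.88645999   52.        ]
[348.43242231 563.69379901  11.95894225]
```

```bash
cat > plan.py <<'E'
from h import *
import json
def plan(tgt,yaw=None,step=1.0,claw=-1):
    s=telemetry.state(); p=np.array(s["ee_pos"]); r=s["ee_rot"]; psi=r[2]; tgt=np.array(tgt,float)
    yaw=psi if yaw is None else yaw
    print("t",round(s["time_s"],2),"pose",np.round(p,1),np.round(r,1),"F",np.round(s["force"],1),"w",round(s["gripper_width"],1))
    rows=[]
    for _ in range(60):
        d=tgt-p; dy=(yaw-psi+180)%360-180
        if np.linalg.norm(d)<.3 and abs(dy)<.3: break
        c,n=np.cos(np.radians(psi)),np.sin(np.radians(psi))
        t=np.array([d@[c,n,0],d@[n,-c,0],-d[2]])/20; m=max(1e-9,abs(t).max()); t=t*min(1,step/m)
        yw=np.clip(-dy/8.594,-1,1)
        t=np.round(t,2);yw=round(yw,2)
        if not t.any() and not yw: break
        p=p+20*np.array([t[0]*c+t[1]*n,t[0]*n-t[1]*c,-t[2]]); psi-=yw*8.594
        rows.append(dict(claw=claw,dx=float(t[0]),dy=float(t[1]),dz=float(t[2]),yaw=float(yw)))
    for i in range(0,len(rows),5): print(json.dumps(rows[i:i+5]))
E
python3 -c "
from plan import *
plan([538.6,25.5,200],85)"
```

```text
t 0.28 pose [ 190.2 -538.2  188. ] [-179.9   -0.    17.4] F [0.6 0.3 0.6] w 91.1
[{"claw": -1, "dx": 1.0, "dy": -0.87, "dz": -0.02, "yaw": -1.0}, {"claw": -1, "dx": 1.0, "dy": -0.63, "dz": -0.02, "yaw": -1.0}, {"claw": -1, "dx": 1.0, "dy": -0.44, "dz": -0.02, "yaw": -1.0}, {"claw": -1, "dx": 1.0, "dy": -0.27, "dz": -0.02, "yaw": -1.0}, {"claw": -1, "dx": 1.0, "dy": -0.11, "dz": -0.02, "yaw": -1.0}]
[{"claw": -1, "dx": 1.0, "dy": 0.04, "dz": -0.02, "yaw": -1.0}, {"claw": -1, "dx": 1.0, "dy": 0.19, "dz": -0.02, "yaw": -1.0}, {"claw": -1, "dx": 1.0, "dy": 0.35, "dz": -0.02, "yaw": -0.87}, {"claw": -1, "dx": 1.0, "dy": 0.5, "dz": -0.02, "yaw": 0.0}, {"claw": -1, "dx": 1.0, "dy": 0.5, "dz": -0.02, "yaw": 0.0}]
[{"claw": -1, "dx": 1.0, "dy": 0.5, "dz": -0.02, "yaw": 0.0}, {"claw": -1, "dx": 1.0, "dy": 0.5, "dz": -0.02, "yaw": 0.0}, {"claw": -1, "dx": 1.0, "dy": 0.5, "dz": -0.02, "yaw": 0.0}, {"claw": -1, "dx": 1.0, "dy": 0.51, "dz": -0.02, "yaw": 0.0}, {"claw": -1, "dx": 1.0, "dy": 0.5, "dz": -0.02, "yaw": 0.0}]
[{"claw": -1, "dx": 1.0, "dy": 0.51, "dz": -0.02, "yaw": 0.0}, {"claw": -1, "dx": 1.0, "dy": 0.5, "dz": -0.02, "yaw": 0.0}, {"claw": -1, "dx": 1.0, "dy": 0.51, "dz": -0.02, "yaw": 0.0}, {"claw": -1, "dx": 1.0, "dy": 0.5, "dz": -0.02, "yaw": 0.0}, {"claw": -1, "dx": 1.0, "dy": 0.51, "dz": -0.02, "yaw": 0.0}]
[{"claw": -1, "dx": 1.0, "dy": 0.5, "dz": -0.02, "yaw": 0.0}, {"claw": -1, "dx": 1.0, "dy": 0.51, "dz": -0.02, "yaw": 0.0}, {"claw": -1, "dx": 1.0, "dy": 0.5, "dz": -0.02, "yaw": 0.0}, {"claw": -1, "dx": 1.0, "dy": 0.51, "dz": -0.02, "yaw": 0.0}, {"claw": -1, "dx": 1.0, "dy": 0.5, "dz": -0.02, "yaw": 0.0}]
[{"claw": -1, "dx": 1.0, "dy": 0.51, "dz": -0.02, "yaw": 0.0}, {"claw": -1, "dx": 1.0, "dy": 0.5, "dz": -0.02, "yaw": 0.0}, {"claw": -1, "dx": 1.0, "dy": 0.51, "dz": -0.02, "yaw": 0.0}, {"claw": -1, "dx": 1.0, "dy": 0.5, "dz": -0.02, "yaw": 0.0}, {"claw": -1, "dx": 0.8, "dy": 0.41, "dz": -0.02, "yaw": 0.0}]
```

>>> {"fn": "drive_tool", "kwargs": {"moves": [{"claw": -1,"dx": 1.0,"dy": -0.85,"dz": 0,"yaw": -1.0},{"claw": -1,"dx": 1.0,"dy": -0.6,"dz": 0,"yaw": -1.0},{"claw": -1,"dx": 1.0,"dy": -0.45,"dz": 0,"yaw": -1.0},{"claw": -1,"dx": 1.0,"dy": -0.25,"dz": 0,"yaw": -1.0},{"claw": -1,"dx": 1.0,"dy": -0.1,"dz": 0,"yaw": -1.0}]}}

```text
time_s: 0.9
ee_pos: [256.0, -435.9, 187.3]
ee_rot: [-179.9, -0.3, 61.9]
force: [0.2, 0.6, -0.7]
gripper_width: 91.1
```

>>> {"fn": "drive_tool", "kwargs": {"moves": [{"claw": -1,"dx": 1.0,"dy": 0.05,"dz": 0,"yaw": -1.0},{"claw": -1,"dx": 1.0,"dy": 0.2,"dz": 0,"yaw": -1.0},{"claw": -1,"dx": 1.0,"dy": 0.35,"dz": 0,"yaw": -0.9},{"claw": -1,"dx": 1.0,"dy": 0.5,"dz": 0,"yaw": 0},{"claw": -1,"dx": 1.0,"dy": 0.5,"dz": 0,"yaw": 0}]}}

```text
time_s: 1.52
ee_pos: [313.8, -335.0, 187.7]
ee_rot: [179.8, -0.5, 87.9]
force: [0.2, -0.2, 0.5]
gripper_width: 91.1
```

>>> {"fn": "drive_tool", "kwargs": {"moves": [{"claw": -1,"dx": 1.0,"dy": 0.5,"dz": 0,"yaw": 0},{"claw": -1,"dx": 1.0,"dy": 0.5,"dz": 0,"yaw": 0},{"claw": -1,"dx": 1.0,"dy": 0.5,"dz": 0,"yaw": 0},{"claw": -1,"dx": 1.0,"dy": 0.5,"dz": 0,"yaw": 0},{"claw": -1,"dx": 1.0,"dy": 0.5,"dz": 0,"yaw": 0}]}}

```text
time_s: 2.15
ee_pos: [370.9, -227.7, 188.7]
ee_rot: [179.8, -0.7, 88.0]
force: [-0.1, -0.3, 0.2]
gripper_width: 91.3
```

>>> {"fn": "drive_tool", "kwargs": {"moves": [{"claw": -1,"dx": 1.0,"dy": 0.5,"dz": 0,"yaw": 0},{"claw": -1,"dx": 1.0,"dy": 0.5,"dz": 0,"yaw": 0},{"claw": -1,"dx": 1.0,"dy": 0.5,"dz": 0,"yaw": 0},{"claw": -1,"dx": 1.0,"dy": 0.5,"dz": 0,"yaw": 0},{"claw": -1,"dx": 1.0,"dy": 0.5,"dz": 0,"yaw": 0}]}}

```text
time_s: 2.78
ee_pos: [426.0, -119.8, 190.1]
ee_rot: [179.8, -0.9, 88.2]
force: [-0.6, -0.0, 0.1]
gripper_width: 91.1
```

```bash
python3 -c "
from plan import *
plan([538.6,25.5,200],85)"
```

```text
t 2.77 pose [ 426.  -119.8  190.1] [179.8  -0.9  88.2] F [-0.6 -0.   0.1] w 91.1
[{"claw": -1, "dx": 1.0, "dy": 0.73, "dz": -0.07, "yaw": 0.38}, {"claw": -1, "dx": 1.0, "dy": 0.64, "dz": -0.06, "yaw": -0.0}, {"claw": -1, "dx": 1.0, "dy": 0.64, "dz": -0.06, "yaw": -0.0}, {"claw": -1, "dx": 1.0, "dy": 0.64, "dz": -0.06, "yaw": -0.0}, {"claw": -1, "dx": 1.0, "dy": 0.64, "dz": -0.07, "yaw": -0.0}]
[{"claw": -1, "dx": 1.0, "dy": 0.65, "dz": -0.06, "yaw": -0.0}, {"claw": -1, "dx": 1.0, "dy": 0.64, "dz": -0.07, "yaw": -0.0}, {"claw": -1, "dx": 0.69, "dy": 0.45, "dz": -0.04, "yaw": -0.0}]
```

>>> {"fn": "drive_tool", "kwargs": {"moves": [{"claw": -1,"dx": 1.0,"dy": 0.75,"dz": 0,"yaw": 0.4},{"claw": -1,"dx": 1.0,"dy": 0.65,"dz": 0,"yaw": 0},{"claw": -1,"dx": 1.0,"dy": 0.65,"dz": 0,"yaw": 0},{"claw": -1,"dx": 1.0,"dy": 0.65,"dz": 0,"yaw": 0},{"claw": -1,"dx": 1.0,"dy": 0.65,"dz": 0,"yaw": 0}]}}

```text
time_s: 3.4
ee_pos: [501.3, -15.6, 191.8]
ee_rot: [179.9, -1.0, 84.9]
force: [0.2, -0.5, 0.5]
gripper_width: 91.4
```

>>> {"fn": "drive_tool", "kwargs": {"moves": [{"claw": -1,"dx": 1.0,"dy": 0.65,"dz": 0,"yaw": 0},{"claw": -1,"dx": 0.9,"dy": 0.65,"dz": 0,"yaw": 0},{"claw": -1,"dx": 0,"dy": 0,"dz": 0,"yaw": 0}]}}

```text
time_s: 3.78
ee_pos: [531.3, 25.4, 192.2]
ee_rot: [179.9, -1.1, 85.1]
force: [-1.0, 0.1, 0.2]
gripper_width: 91.1
```

```bash
python3 -c "
from plan import *
plan([538.6,25.5,130],85)
f=grab_frame('wrist'); save('w1',f); pickle.dump(f,open('w1.pkl','wb'))"
```

```text
t 3.77 pose [531.3  25.4 192.2] [179.9  -1.1  85.1] F [-1.   0.1  0.2] w 91.1
[{"claw": -1, "dx": 0.01, "dy": 0.12, "dz": 1.0, "yaw": 0.01}, {"claw": -1, "dx": 0.01, "dy": 0.11, "dz": 1.0, "yaw": 0.0}, {"claw": -1, "dx": 0.01, "dy": 0.12, "dz": 1.0, "yaw": 0.0}, {"claw": -1, "dx": 0.01, "dy": 0.01, "dz": 0.11, "yaw": 0.0}]
```

View pics/w1.png

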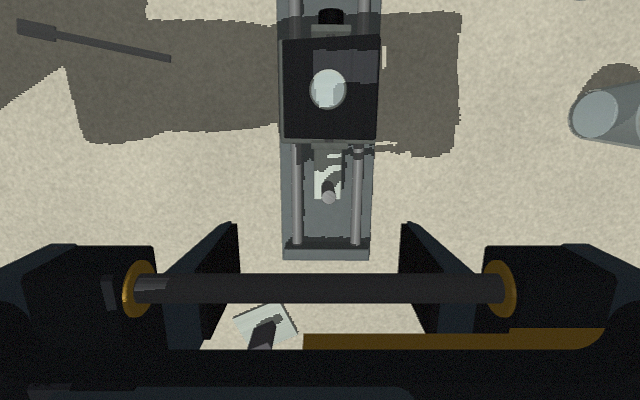

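Wrist view: post top at about (328,197), window at (327,89), rail almost vertical in the image, plate fin at the bottom edge (262,335).

```bash
python3 - <<'E'
from crop import *
f=pickle.load(open('w1.pkl','rb'))
crop(f,"w1c",260,20,130,250,3) if 0 else crop(f,"w1c",270,25,120,240,2)
g=cv2.cvtColor(f["color"],6)
print("post",onz(f,328,197,95),"win",onz(f,327.5,89,88))
a,b=onz(f,281.5,245,4),onz(f,281.5,150,4)
p=onz(f,328,197,95);w=onz(f,327.5,89,88);d=w-p;print(np.degrees(np.arctan2(d[1],d[0]))-90,np.hypot(*d[:2]))
for A,B in[((297,245),(293,10)),((355,245),(352.5,10)),((284,250),(277,5)),((369.5,250),(368,160))]:
    A,B=onz(f,*A,30),onz(f,*B,30);d=B-A;print(A,B,np.degrees(np.arctan2(d[1],d[0]))-90)
E
```

```text
post [539.28756995  26.39701283  95.        ] win [546.68281786 122.55827752  88.        ]
-4.397655488257257 96.44520993244558
[498.49909057 -44.42958321  30.        ] [520.28013175 204.79046147  30.        ] -4.994778094341626
[567.17787841 -50.3771364   30.        ] [579.35832352 199.66826838  30.        ] -2.7888409503230633
[482.385572   -49.43191623  30.        ] [504.91895324 210.58702924  30.        ] -4.952908846037758
[584.04403301 -58.23522967  30.        ] [587.48146554  49.12376645  30.        ] -1.8338762728973705
```

View pics/w1c.png

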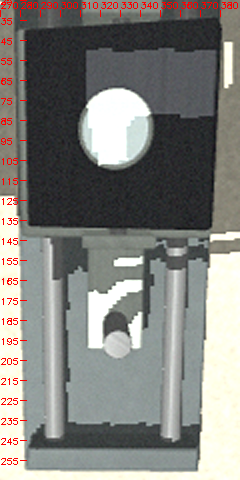

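>>> {"fn": "drive_tool", "kwargs": {"moves": [{"claw": -1,"dx": 0.03,"dy": 0.15,"dz": 1,"yaw": -0.05},{"claw": -1,"dx": 0,"dy": 0.15,"dz": 1,"yaw": 0},{"claw": -1,"dx": 0,"dy": 0.1,"dz": 1,"yaw": 0},{"claw": -1,"dx": 0,"dy": 0,"dz": 0,"yaw": 0}]}}

```text
time_s: 4.32
ee_pos: [536.8, 23.9, 131.3]
ee_rot: [-180.0, -1.0, 85.4]
force: [0.5, -0.0, 1.0]
gripper_width: 91.6
```

```bash
python3 -c "
from plan import *
plan([539.3,26.2,56],85.5)"
```

```text
t 4.33 pose [536.8  23.9 131.3] [-180.    -1.    85.4] F [ 0.5 -0.   1. ] w 91.6
[{"claw": -1, "dx": 0.03, "dy": 0.03, "dz": 1.0, "yaw": -0.01}, {"claw": -1, "dx": 0.03, "dy": 0.03, "dz": 1.0, "yaw": -0.0}, {"claw": -1, "dx": 0.04, "dy": 0.03, "dz": 1.0, "yaw": -0.0}, {"claw": -1, "dx": 0.02, "dy": 0.03, "dz": 0.76, "yaw": -0.0}]
```

>>> {"fn": "drive_tool", "kwargs": {"moves": [{"claw": -1,"dx": 0.05,"dy": 0.03,"dz": 1,"yaw": 0},{"claw": -1,"dx": 0.05,"dy": 0.03,"dz": 1,"yaw": 0},{"claw": -1,"dx": 0.05,"dy": 0.03,"dz": 1,"yaw": 0},{"claw": -1,"dx": 0.05,"dy": 0.03,"dz": 0.8,"yaw": 0},{"claw": 0,"dx": 0,"dy": 0,"dz": 0,"yaw": 0}], "grip_force": 15}}

```text
time_s: 4.95
ee_pos: [541.6, 27.2, 58.4]
ee_rot: [179.6, -1.0, 85.3]
force: [-0.1, 0.4, 0.5]
gripper_width: 83.3
```

>>> {"fn": "drive_tool", "kwargs": {"moves": [{"claw": 1,"dx": 0,"dy": 0,"dz": 0,"yaw": 0},{"claw": 1,"dx": 0,"dy": 0,"dz": 0,"yaw": 0},{"claw": 1,"dx": 0,"dy": 0,"dz": 0,"yaw": 0},{"claw": 1,"dx": 0,"dy": 0,"dz": 0,"yaw": 0},{"claw": 1,"dx": 0,"dy": 0,"dz": 0,"yaw": 0}]}}

```text
time_s: 5.58
ee_pos: [543.4, 27.1, 61.2]
ee_rot: [179.3, -1.0, 85.3]
force: [-0.5, 0.5, 0.5]
gripper_width: 34.2
```

>>> {"fn": "drive_tool", "kwargs": {"moves": [{"claw": 1,"dx": 0,"dy": -0.03,"dz": 0.05,"yaw": 0},{"claw": 1,"dx": 0,"dy": -0.02,"dz": 0.05,"yaw": 0},{"claw": 1,"dx": 0,"dy": -0.02,"dz": 0.05,"yaw": 0},{"claw": 1,"dx": 0,"dy": 0,"dz": 0.05,"yaw": 0}]}}

```text
time_s: 6.08
ee_pos: [541.1, 27.3, 58.9]
ee_rot: [179.4, -1.0, 85.3]
force: [-2.2, 0.2, 8.0]
gripper_width: 13.1
```

>>> {"fn": "drive_tool", "kwargs": {"moves": [{"claw": 1,"dx": 0.5,"dy": 0,"dz": 0.02,"yaw": 0},{"claw": 1,"dx": 0.6,"dy": 0,"dz": 0.02,"yaw": 0},{"claw": 1,"dx": 0.6,"dy": 0,"dz": 0.02,"yaw": 0},{"claw": 1,"dx": 0.6,"dy": 0,"dz": 0.02,"yaw": 0}], "grip_force": 20}}

```text
time_s: 6.58
ee_pos: [545.3, 73.1, 59.0]
ee_rot: [179.3, -0.8, 85.3]
force: [-0.5, -3.9, 5.2]
gripper_width: 13.2
```

>>> {"fn": "drive_tool", "kwargs": {"moves": [{"claw": 1,"dx": 0.5,"dy": 0,"dz": 0.02,"yaw": 0},{"claw": 1,"dx": 0.5,"dy": 0,"dz": 0.02,"yaw": 0}]}}

```text
time_s: 6.82
ee_pos: [547.4, 95.2, 59.0]
ee_rot: [179.3, -0.8, 85.4]
force: [-0.2, -4.1, 5.5]
gripper_width: 13.0
```

```bash
python3 -c "
from crop import *
f=grab_frame('scene'); crop(f,'s2',255,170,110,140,4);f=grab_frame('side'); crop(f,'s2b',240,165,130,100,6)"
```

```text
(no output)
```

View pics/s2.png

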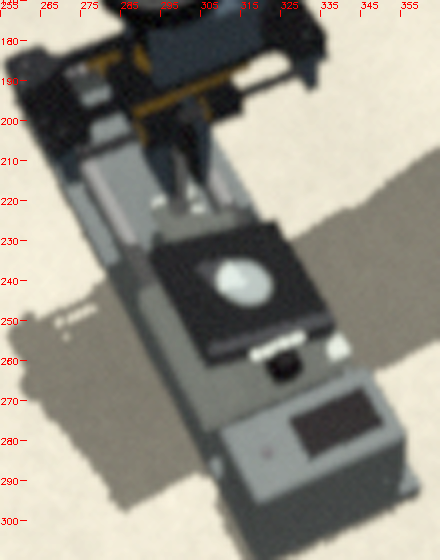

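View pics/s2b.png

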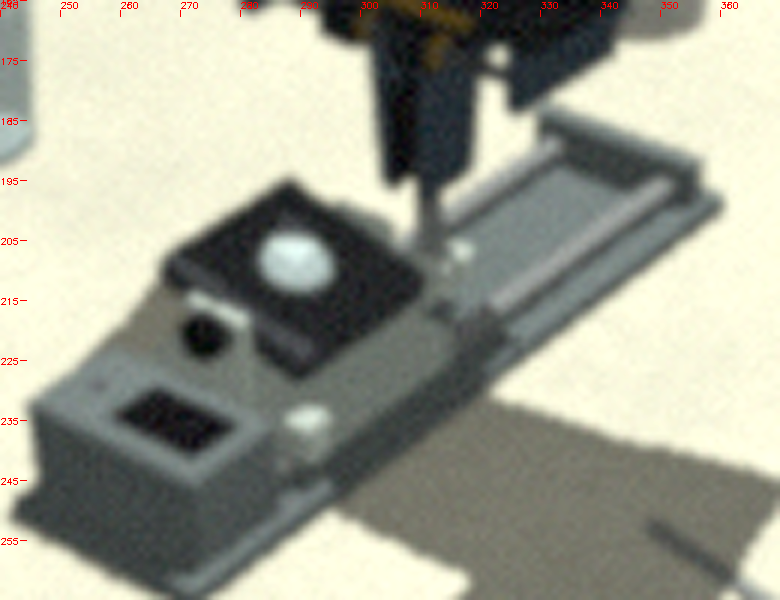

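The carriage moved along with the post and still shows a small gap to the dock. I'll go on slowly and watch the force.

>>> {"fn": "drive_tool", "kwargs": {"moves": [{"claw": 1,"dx": 0.4,"dy": 0,"dz": 0.02,"yaw": 0},{"claw": 1,"dx": 0.3,"dy": 0,"dz": 0.02,"yaw": 0}]}}

```text
time_s: 7.18
ee_pos: [548.2, 104.2, 58.9]
ee_rot: [179.3, -0.1, 85.8]
force: [-2.0, -25.1, 8.8]
gripper_width: 12.9
```

>>> {"fn": "drive_tool", "kwargs": {"moves": [{"claw": 1,"dx": 0.3,"dy": 0,"dz": 0.02,"yaw": 0},{"claw": 1,"dx": 0.3,"dy": 0,"dz": 0.02,"yaw": 0}]}}

```text
time_s: 7.42
ee_pos: [548.1, 103.7, 58.8]
ee_rot: [179.3, 1.3, 86.2]
force: [-1.0, -21.2, 9.5]
gripper_width: 13.1
```

Contact force rose from 4 to about 23 N and the motion stopped, so the carriage is against the stops. I'll release and lift straight up.

>>> {"fn": "drive_tool", "kwargs": {"moves": [{"claw": 1,"dx": 0.05,"dy": 0,"dz": 0,"yaw": 0},{"claw": -1,"dx": 0,"dy": 0,"dz": 0,"yaw": 0},{"claw": -1,"dx": 0,"dy": 0,"dz": 0,"yaw": 0},{"claw": -1,"dx": 0,"dy": 0,"dz": 0,"yaw": 0},{"claw": -1,"dx": 0,"dy": 0,"dz": -0.3,"yaw": 0}]}}

```text
time_s: 8.05
ee_pos: [547.0, 105.6, 63.0]
ee_rot: [179.5, 1.2, 86.2]
force: [-0.7, 0.3, 0.6]
gripper_width: 50.2
```

>>> {"fn": "drive_tool", "kwargs": {"moves": [{"claw": -1,"dx": 0,"dy": 0,"dz": -1,"yaw": 0},{"claw": -1,"dx": 0,"dy": 0,"dz": -1,"yaw": 0},{"claw": -1,"dx": 0,"dy": 0,"dz": -1,"yaw": 0},{"claw": -1,"dx": 0,"dy": 0,"dz": -1,"yaw": 0},{"claw": -1,"dx": 0,"dy": 0,"dz": -1,"yaw": 0}]}}

```text
time_s: 8.68
ee_pos: [545.6, 109.2, 166.1]
ee_rot: [179.6, 1.2, 86.3]
force: [0.7, -0.3, 0.0]
gripper_width: 90.9
```

```bash
python3 -c "
from plan import *
plan([440.5,-166,150],19.7+180-360)
plan([440.5,-166,150],19.7)
print(telemetry.state()['qpos'])
f=grab_frame('wrist'); save('w2',f); pickle.dump(f,open('w2.pkl','wb'))"
```

```text
t 8.68 pose [545.6 109.2 166.1] [179.6   1.2  86.3] F [ 0.7 -0.3  0. ] w 90.9
[{"claw": -1, "dx": -1.0, "dy": -0.31, "dz": 0.06, "yaw": -1.0}, {"claw": -1, "dx": -1.0, "dy": -0.48, "dz": 0.06, "yaw": -1.0}, {"claw": -1, "dx": -1.0, "dy": -0.68, "dz": 0.07, "yaw": -1.0}, {"claw": -1, "dx": -1.0, "dy": -0.93, "dz": 0.07, "yaw": -1.0}, {"claw": -1, "dx": -0.79, "dy": -1.0, "dz": 0.07, "yaw": -1.0}]
[{"claw": -1, "dx": -0.57, "dy": -1.0, "dz": 0.06, "yaw": -1.0}, {"claw": -1, "dx": -0.39, "dy": -1.0, "dz": 0.06, "yaw": -1.0}, {"claw": -1, "dx": -0.23, "dy": -1.0, "dz": 0.06, "yaw": -1.0}, {"claw": -1, "dx": -0.07, "dy": -1.0, "dz": 0.05, "yaw": -1.0}, {"claw": -1, "dx": 0.08, "dy": -1.0, "dz": 0.06, "yaw": -1.0}]
[{"claw": -1, "dx": 0.23, "dy": -1.0, "dz": 0.06, "yaw": -1.0}, {"claw": -1, "dx": 0.4, "dy": -1.0, "dz": 0.06, "yaw": -1.0}, {"claw": -1, "dx": 0.58, "dy": -1.0, "dz": 0.06, "yaw": -1.0}, {"claw": -1, "dx": 0.13, "dy": -0.16, "dz": 0.01, "yaw": -0.2}]
t 8.68 pose [545.6 109.2 166.1] [179.6   1.2  86.3] F [ 0.7 -0.3  0. ] w 90.9
[{"claw": -1, "dx": -1.0, "dy": -0.31, "dz": 0.06, "yaw": 1.0}, {"claw": -1, "dx": -1.0, "dy": -0.15, "dz": 0.06, "yaw": 1.0}, {"claw": -1, "dx": -1.0, "dy": 0.0, "dz": 0.05, "yaw": 1.0}, {"claw": -1, "dx": -1.0, "dy": 0.15, "dz": 0.06, "yaw": 1.0}, {"claw": -1, "dx": -1.0, "dy": 0.31, "dz": 0.06, "yaw": 1.0}]
[{"claw": -1, "dx": -1.0, "dy": 0.48, "dz": 0.06, "yaw": 1.0}, {"claw": -1, "dx": -1.0, "dy": 0.69, "dz": 0.07, "yaw": 1.0}, {"claw": -1, "dx": -1.0, "dy": 0.93, "dz": 0.07, "yaw": 0.74}, {"claw": -1, "dx": -0.86, "dy": 1.0, "dz": 0.07, "yaw": 0.0}, {"claw": -1, "dx": -0.86, "dy": 1.0, "dz": 0.07, "yaw": 0.0}]
[{"claw": -1, "dx": -0.85, "dy": 1.0, "dz": 0.07, "yaw": 0.0}, {"claw": -1, "dx": -0.86, "dy": 1.0, "dz": 0.07, "yaw": 0.0}, {"claw": -1, "dx": -0.42, "dy": 0.5, "dz": 0.04, "yaw": 0.0}]
[10.94284854 17.50105505 94.2728434  -1.35079586 68.15473978 15.18075557]
```

View pics/w2.png

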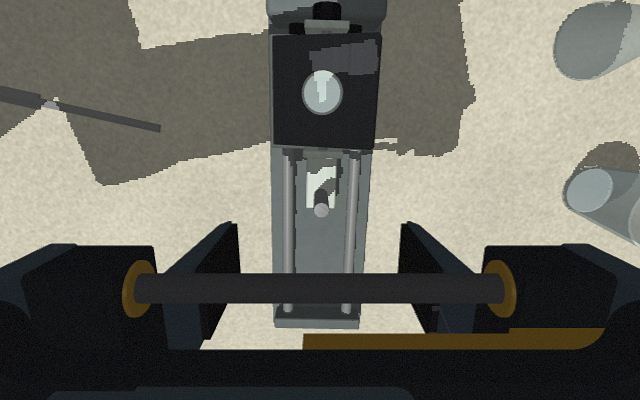

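>>> {"fn": "drive_tool", "kwargs": {"moves": [{"claw": -1,"dx": -1.0,"dy": -0.3,"dz": 0,"yaw": 1.0},{"claw": -1,"dx": -1.0,"dy": -0.15,"dz": 0,"yaw": 1.0},{"claw": -1,"dx": -1.0,"dy": 0.0,"dz": 0,"yaw": 1.0},{"claw": -1,"dx": -1.0,"dy": 0.15,"dz": 0,"yaw": 1.0},{"claw": -1,"dx": -1.0,"dy": 0.3,"dz": 0,"yaw": 1.0}]}}

```text
time_s: 9.35
ee_pos: [509.8, 14.1, 170.8]
ee_rot: [178.7, 0.1, 42.1]
force: [0.3, 0.4, 0.2]
gripper_width: 91.5
```

>>> {"fn": "drive_tool", "kwargs": {"moves": [{"claw": -1,"dx": -1.0,"dy": 0.5,"dz": 0,"yaw": 1.0},{"claw": -1,"dx": -1.0,"dy": 0.7,"dz": 0,"yaw": 1.0},{"claw": -1,"dx": -1.0,"dy": 0.9,"dz": 0,"yaw": 0.75}]}}

```text
time_s: 9.72
ee_pos: [480.7, -55.3, 171.1]
ee_rot: [178.8, -0.5, 17.7]
force: [-0.5, -0.2, 0.4]
gripper_width: 91.1
```

```bash
python3 -c "
from plan import *
plan([415,-175,150],19.7)"
```

```text
t 9.72 pose [480.7 -55.3 171.1] [178.8  -0.5  17.7] F [-0.5 -0.2  0.4] w 91.1
[{"claw": -1, "dx": -1.0, "dy": 0.95, "dz": 0.21, "yaw": -0.23}, {"claw": -1, "dx": -1.0, "dy": 0.89, "dz": 0.21, "yaw": -0.0}, {"claw": -1, "dx": -1.0, "dy": 0.88, "dz": 0.21, "yaw": -0.0}, {"claw": -1, "dx": -1.0, "dy": 0.89, "dz": 0.2, "yaw": -0.0}, {"claw": -1, "dx": -1.0, "dy": 0.88, "dz": 0.21, "yaw": -0.0}]
[{"claw": -1, "dx": -0.08, "dy": 0.07, "dz": 0.02, "yaw": -0.0}]
```

>>> {"fn": "drive_tool", "kwargs": {"moves": [{"claw": -1,"dx": -1.0,"dy": 0.95,"dz": 0,"yaw": -0.2},{"claw": -1,"dx": -1.0,"dy": 0.9,"dz": 0,"yaw": 0},{"claw": -1,"dx": -1.0,"dy": 0.9,"dz": 0,"yaw": 0},{"claw": -1,"dx": -1.0,"dy": 0.9,"dz": 0,"yaw": 0},{"claw": -1,"dx": -1.0,"dy": 0.9,"dz": 0,"yaw": 0}]}}

```text
time_s: 10.35
ee_pos: [413.7, -176.9, 171.6]
ee_rot: [178.8, -0.5, 19.5]
force: [-0.6, 0.0, -0.5]
gripper_width: 91.4
```

```bash
python3 -c "
from plan import *
plan([440.5,-166,150],19.7)
f=grab_frame('wrist'); save('w3',f); pickle.dump(f,open('w3.pkl','wb'))"
```

```text
t 10.35 pose [ 413.7 -176.9  171.6] [178.8  -0.5  19.5] F [-0.6  0.  -0.5] w 91.4
[{"claw": -1, "dx": 1.0, "dy": -0.05, "dz": 0.75, "yaw": -0.02}, {"claw": -1, "dx": 0.44, "dy": -0.02, "dz": 0.33, "yaw": -0.0}]
```

View pics/w3.png

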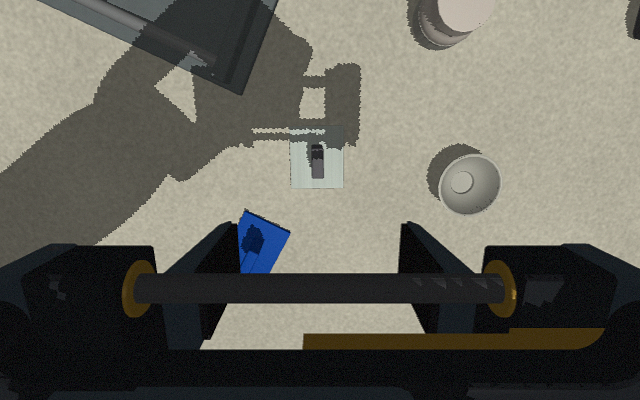

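```bash
python3 - <<'E'
from crop import *
f=pickle.load(open('w3.pkl','rb'))
crop(f,"w3c",280,115,75,80,7)
E
```

```text
(no output)
```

View pics/w3c.png

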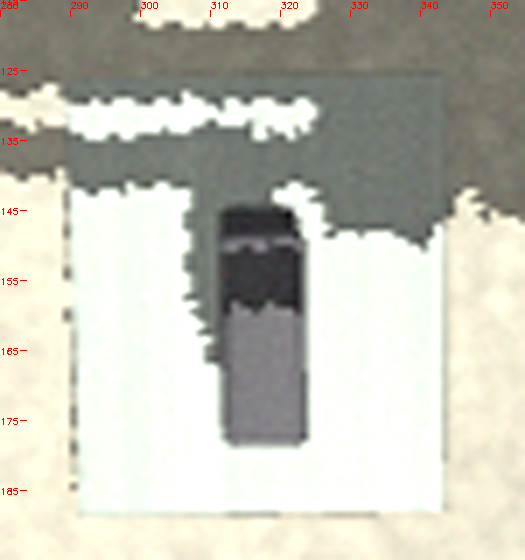

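```bash
python3 - <<'E'
from plan import *
f=pickle.load(open('w3.pkl','rb'))
c=[onz(f,*p,6) for p in[(290,125.5),(343.3,125.5),(343.3,188),(291,188)]]
print("centre",np.mean(c,0))
for i in range(4): d=c[(i+1)%4]-c[i]; print(np.linalg.norm(d),np.degrees(np.arctan2(d[1],d[0])))
print("fin top",onz(f,317.5,164,52))
E
```

```text
centre [ 440.57492072 -168.37044371    6.        ]
58.14853223214931 -70.60969035878523
69.88088165665745 -159.4467473178554
59.98301929614982 109.158339144635
69.6248790529972 19.048213021626395
fin top [ 439.91464645 -168.4062571    52.        ]
```

>>> {"fn": "drive_tool", "kwargs": {"moves": [{"claw": -1,"dx": 0.5,"dy": 0,"dz": 1,"yaw": 0},{"claw": -1,"dx": 0.5,"dy": 0,"dz": 1,"yaw": 0},{"claw": -1,"dx": 0.45,"dy": 0,"dz": 1,"yaw": 0},{"claw": -1,"dx": 0,"dy": 0,"dz": 0.9,"yaw": 0}]}}

```text
time_s: 10.9
ee_pos: [443.2, -171.0, 93.1]
ee_rot: [178.5, -0.7, 19.2]
force: [0.1, 0.6, -0.2]
gripper_width: 91.1
```

```bash
python3 -c "
from plan import *
plan([440.3,-167.7,15],19.6)"
```

```text
t 10.9 pose [ 443.2 -171.    93.1] [178.5  -0.7  19.2] F [ 0.1  0.6 -0.2] w 91.1
[{"claw": -1, "dx": -0.02, "dy": -0.05, "dz": 1.0, "yaw": -0.04}, {"claw": -1, "dx": -0.02, "dy": -0.05, "dz": 1.0, "yaw": -0.0}, {"claw": -1, "dx": -0.02, "dy": -0.06, "dz": 1.0, "yaw": -0.0}, {"claw": -1, "dx": -0.02, "dy": -0.04, "dz": 0.91, "yaw": -0.0}]
```

>>> {"fn": "drive_tool", "kwargs": {"moves": [{"claw": -1,"dx": -0.03,"dy": -0.08,"dz": 1,"yaw": -0.05},{"claw": -1,"dx": -0.03,"dy": -0.08,"dz": 1,"yaw": 0},{"claw": -1,"dx": -0.03,"dy": -0.08,"dz": 1,"yaw": 0},{"claw": -1,"dx": -0.03,"dy": -0.05,"dz": 0.5,"yaw": 0},{"claw": 0,"dx": 0,"dy": 0,"dz": 0.1,"yaw": 0}]}}

```text
time_s: 11.52
ee_pos: [441.1, -165.5, 17.5]
ee_rot: [178.6, -0.7, 19.7]
force: [0.1, -0.2, 0.8]
gripper_width: 84.0
```

```bash
python3 -c "
from plan import *
plan([440.3,-167.7,15],19.6)"
```

```text
t 11.53 pose [ 441.1 -165.5   17.5] [178.6  -0.7  19.7] F [ 0.1 -0.2  0.8] w 84.0
[{"claw": -1, "dx": -0.08, "dy": 0.09, "dz": 0.13, "yaw": 0.01}]
```

>>> {"fn": "drive_tool", "kwargs": {"moves": [{"claw": 0.3,"dx": -0.04,"dy": 0.06,"dz": 0.08,"yaw": 0},{"claw": 0.6,"dx": 0,"dy": 0.03,"dz": 0.05,"yaw": 0},{"claw": 1,"dx": 0,"dy": 0,"dz": 0.05,"yaw": 0},{"claw": 1,"dx": 0,"dy": 0,"dz": 0.05,"yaw": 0},{"claw": 1,"dx": 0,"dy": 0,"dz": 0.04,"yaw": 0}], "grip_force": 12}}

```text
time_s: 12.15
ee_pos: [442.8, -168.4, 13.7]
ee_rot: [178.4, -0.9, 19.7]
force: [-0.0, -0.9, -0.0]
gripper_width: 33.9
```

>>> {"fn": "drive_tool", "kwargs": {"moves": [{"claw": 1,"dx": 0,"dy": 0,"dz": 0.04,"yaw": 0},{"claw": 1,"dx": 0,"dy": 0,"dz": 0.03,"yaw": 0},{"claw": 1,"dx": 0,"dy": 0,"dz": 0.03,"yaw": 0}]}}

```text
time_s: 12.52
ee_pos: [442.9, -168.6, 12.0]
ee_rot: [178.4, -0.9, 19.7]
force: [-2.3, 0.0, 8.6]
gripper_width: 12.2
```

>>> {"fn": "drive_tool", "kwargs": {"moves": [{"claw": 1,"dx": 0,"dy": 0,"dz": -0.5,"yaw": 0},{"claw": 1,"dx": 0,"dy": 0,"dz": -1,"yaw": 0},{"claw": 1,"dx": 0,"dy": 0,"dz": -1,"yaw": 0},{"claw": 1,"dx": 0,"dy": 0,"dz": -1,"yaw": 0},{"claw": 1,"dx": 0,"dy": 0,"dz": -1,"yaw": 0}]}}

```text
time_s: 13.15
ee_pos: [438.9, -165.7, 104.2]
ee_rot: [178.6, -0.7, 19.7]
force: [-0.2, 0.4, -1.6]
gripper_width: 11.8
```

>>> {"fn": "drive_tool", "kwargs": {"moves": [{"claw": 1,"dx": 0,"dy": 0,"dz": -1,"yaw": 0},{"claw": 1,"dx": 0,"dy": 0,"dz": -1,"yaw": 0},{"claw": 1,"dx": 0,"dy": 0,"dz": -1,"yaw": 0},{"claw": 1,"dx": 0,"dy": 0,"dz": -1,"yaw": 0}]}}

```text
time_s: 13.65
ee_pos: [436.1, -163.5, 188.0]
ee_rot: [178.6, -0.7, 19.7]
force: [-0.6, -0.0, -1.1]
gripper_width: 11.9
```

```bash
python3 -c "
from crop import *
print(telemetry.state()['ee_pos'])
f=grab_frame('wrist'); save('w4',f)
F={n:grab_frame(n) for n in('scene','side')}; F['wrist']=f; pickle.dump(F,open('F4.pkl','wb'))
crop(F['scene'],'s4',255,90,110,145,4); crop(F['side'],'s4b',330,130,110,70,7)"
```

```text
[ 436.12700434 -163.48214252  187.97346825]
```

View pics/w4.png

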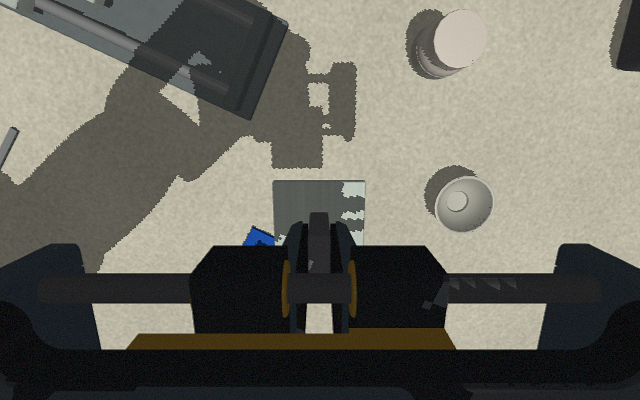

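View pics/s4b.png

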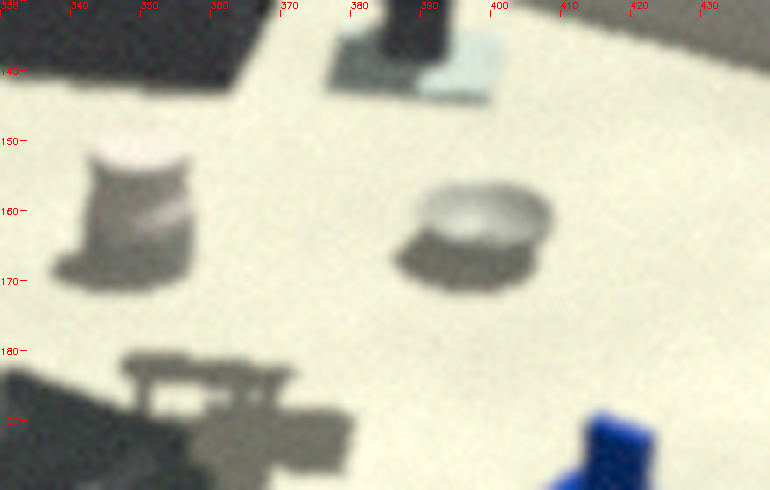

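View pics/s4.png

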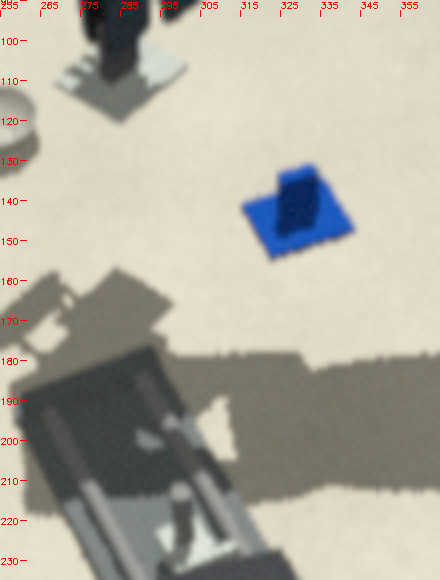

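```bash
python3 - <<'E'
from crop import *
from scipy.spatial.transform import Rotation as R
F=pickle.load(open('F4.pkl','rb')); f=F['wrist']
ee=np.array([436.1,-163.5,188.0]); Rt=R.from_euler('xyz',[178.6,-.7,19.7],degrees=True).as_matrix()
for u,v in[(273,181),(365.7,181),(319,181)]: print(Rt.T@(onz(f,u,v,182)-ee))
f=pickle.load(open('w2.pkl','rb')); crop(f,'w2c',265,20,120,205,3)
g=cv2.cvtColor(f["color"],6)[65:125,290:355]
m=(g>75).astype(np.uint8); k,l,st,ce=cv2.connectedComponentsWithStats(m); i=1+st[1:,4].argmax(); print(st[i],ce[i]+[290,65])
E
```

```text
[ 33.12869015 -29.67648266   5.68184624]
[32.77952467 29.4912111   7.12360618]
[32.95602144 -0.41697704  6.39482287]
[  12    5   41   45 1446] [321.80705394  92.14868603]
```

View pics/w2c.png

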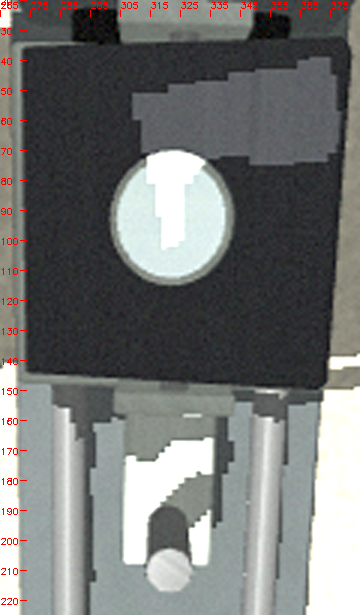

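```bash
python3 - <<'E'
from h import *
f=pickle.load(open('w2.pkl','rb')); F=pickle.load(open('F4.pkl','rb'))
w=onz(f,322.2,92.5,88);p=onz(f,321.3,210,95);print(w,p,np.degrees(np.arctan2(*(w-p)[1::-1]))-90,np.hypot(*(w-p)[:2]))
# fit slope: stage corners
from scipy.optimize import least_squares
px=np.array([(270.2,34.5),(381,32.5),(372.5,149),(272.5,144)])  # order: loL(dock), hiL, hiR, loR
def model(q):
    x,y,z,yaw,s=q; c,n=np.cos(yaw),np.sin(yaw)
    X=np.array([c*np.cos(s),n*np.cos(s),np.sin(s)]);Y=np.array([-n,c,0])
    return [np.array([x,y,z])+43*(a*X+b*Y) for a,b in[(-1,1),(1,1),(1,-1),(-1,-1)]]
r=least_squares(lambda q:np.concatenate([proj(f,P)-u for P,u in zip(model(q),px)]),[547,210,88,-.08,.26])
print(r.x[:3],np.degrees(r.x[3:]),r.fun.round(1))
from crop import *
crop(F['scene'],'s5',280,200,80,100,6);crop(F['side'],'s5b',240,180,100,80,8)
E
```

```text
[553.93605715 198.59412649  88.        ] [546.95155996 102.43718202  95.        ] -4.154464749263624 96.41027523330933
[554.11064108 198.531495    86.13572411] [-5.14377383 11.73751583] [ 0.2 -0.1 -0.2 -0.   0.1 -0.  -0.1  0.2]
```

View pics/s5.png

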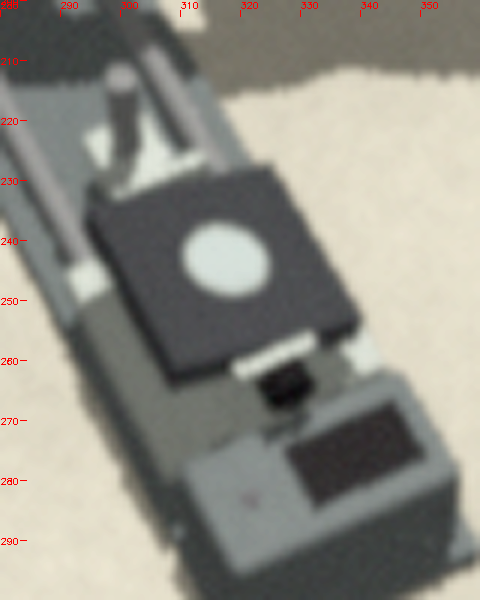

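View pics/s5b.png

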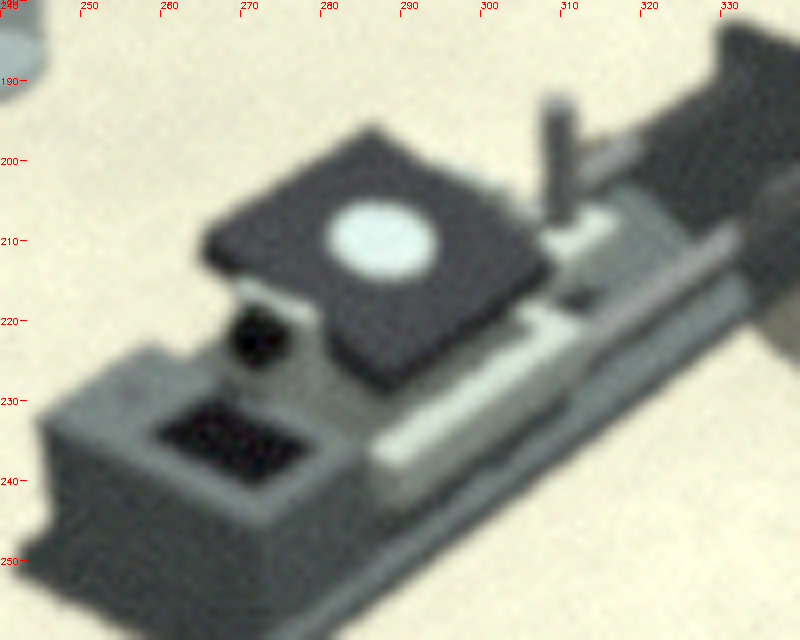

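```bash
python3 - <<'E'
from h import *
f=pickle.load(open('w2.pkl','rb')); F=pickle.load(open('F4.pkl','rb'));a,b=F['scene'],F['side']
print("win",tri(ray(a,317.5,243.2),ray(b,287.8,210),ray(f,322.2,92.5)),tri(ray(a,317.5,243.2),ray(b,287.8,210))[0])
C={}
for n,s,d,w in[("loR",(325.3,227.5),(308.8,212.5),(272.5,144)),("hiR",(294.7,235.5),(286.5,195.6),(372.5,149)),("hiL",(310,261.5),(265.7,209),(381,32.5)),("loL",(339.7,253.5),(288,226),(270.2,34.5))]:
    C[n],r=tri(ray(a,*s),ray(b,*d),ray(f,*w)); print(n,C[n].round(1),np.round(r,1))
up=(C["hiR"]-C["loR"]+C["hiL"]-C["loL"])/2; al=(C["hiL"]-C["hiR"]+C["loL"]-C["loR"])/2
print(np.degrees(np.arctan2(up[2],np.hypot(*up[:2]))),np.linalg.norm(up),np.degrees(np.arctan2(up[1],up[0])),np.linalg.norm(al),np.degrees(np.arctan2(al[1],al[0]))-90, np.mean(list(C.values()),0))
E
```

```text
win (array([553.12685052, 197.49950713,  86.9890313 ]), [np.float64(0.4446655047562731), np.float64(1.5560907317830288), np.float64(1.4009705240892354)]) [552.86625619 196.06984373  85.86108098]
loR [508.7 159.8  72.9] [0.4 0.7 1.1]
hiR [591.  151.9  95.1] [1.8 2.2 1.1]
hiL [597.3 236.2  97.3] [0.6 2.4 2.4]
loL [517.6 244.4  75.9] [2.4 0.6 2.2]
15.000435073339814 84.20436214246133 -5.686172810706053 84.78174787665972 -5.139684477283538 [553.64788535 198.05676205  85.28134514]
```

```bash
python3 -c "
from plan import *
plan([547.6,198.5,170],-5,claw=1)"
```

```text
t 13.8 pose [ 436.9 -163.8  187.9] [178.5  -0.8  19.7] F [ 0.1  0.1 -0.6] w 12.2
[{"claw": 1, "dx": 0.75, "dy": -1.0, "dz": 0.06, "yaw": 1.0}, {"claw": 1, "dx": 0.53, "dy": -1.0, "dz": 0.05, "yaw": 1.0}, {"claw": 1, "dx": 0.35, "dy": -1.0, "dz": 0.05, "yaw": 0.87}, {"claw": 1, "dx": 0.21, "dy": -1.0, "dz": 0.05, "yaw": 0.0}, {"claw": 1, "dx": 0.21, "dy": -1.0, "dz": 0.05, "yaw": 0.0}]
[{"claw": 1, "dx": 0.21, "dy": -1.0, "dz": 0.05, "yaw": 0.0}, {"claw": 1, "dx": 0.21, "dy": -1.0, "dz": 0.05, "yaw": 0.0}, {"claw": 1, "dx": 0.21, "dy": -1.0, "dz": 0.05, "yaw": 0.0}, {"claw": 1, "dx": 0.21, "dy": -1.0, "dz": 0.05, "yaw": 0.0}, {"claw": 1, "dx": 0.22, "dy": -1.0, "dz": 0.05, "yaw": 0.0}]
[{"claw": 1, "dx": 0.21, "dy": -1.0, "dz": 0.05, "yaw": 0.0}, {"claw": 1, "dx": 0.22, "dy": -1.0, "dz": 0.05, "yaw": 0.0}, {"claw": 1, "dx": 0.21, "dy": -1.0, "dz": 0.05, "yaw": 0.0}, {"claw": 1, "dx": 0.22, "dy": -1.0, "dz": 0.05, "yaw": 0.0}, {"claw": 1, "dx": 0.21, "dy": -1.0, "dz": 0.04, "yaw": 0.0}]
[{"claw": 1, "dx": 0.22, "dy": -1.0, "dz": 0.05, "yaw": 0.0}, {"claw": 1, "dx": 0.21, "dy": -1.0, "dz": 0.04, "yaw": 0.0}, {"claw": 1, "dx": 0.22, "dy": -1.0, "dz": 0.05, "yaw": 0.0}, {"claw": 1, "dx": 0.03, "dy": -0.16, "dz": 0.01, "yaw": 0.0}]
```

>>> {"fn": "drive_tool", "kwargs": {"moves": [{"claw": 1,"dx": 0.75,"dy": -1.0,"dz": 0,"yaw": 1.0},{"claw": 1,"dx": 0.55,"dy": -1.0,"dz": 0,"yaw": 1.0},{"claw": 1,"dx": 0.35,"dy": -1.0,"dz": 0,"yaw": 0.9},{"claw": 1,"dx": 0.2,"dy": -1.0,"dz": 0,"yaw": 0},{"claw": 1,"dx": 0.2,"dy": -1.0,"dz": 0,"yaw": 0}], "grip_force": 20}}

```text
time_s: 14.42
ee_pos: [466.4, -56.3, 180.6]
ee_rot: [179.1, -0.7, -6.2]
force: [-0.0, -0.7, -1.6]
gripper_width: 11.9
```

>>> {"fn": "drive_tool", "kwargs": {"moves": [{"claw": 1,"dx": 0.2,"dy": -1.0,"dz": 0,"yaw": 0},{"claw": 1,"dx": 0.2,"dy": -1.0,"dz": 0,"yaw": 0},{"claw": 1,"dx": 0.2,"dy": -1.0,"dz": 0,"yaw": 0},{"claw": 1,"dx": 0.2,"dy": -1.0,"dz": 0,"yaw": 0},{"claw": 1,"dx": 0.2,"dy": -1.0,"dz": 0,"yaw": 0}]}}

```text
time_s: 15.05
ee_pos: [493.3, 44.4, 172.2]
ee_rot: [179.0, 0.0, -6.2]
force: [-0.2, -0.6, -0.9]
gripper_width: 12.2
```

```bash
python3 -c "
from plan import *
plan([547.6,198.5,160],-5,claw=1)"
```

```text
t 15.05 pose [493.3  44.4 172.2] [179.    0.   -6.2] F [-0.2 -0.6 -0.9] w 12.2
[{"claw": 1, "dx": 0.23, "dy": -1.0, "dz": 0.08, "yaw": -0.14}, {"claw": 1, "dx": 0.26, "dy": -1.0, "dz": 0.08, "yaw": -0.0}, {"claw": 1, "dx": 0.26, "dy": -1.0, "dz": 0.08, "yaw": -0.0}, {"claw": 1, "dx": 0.26, "dy": -1.0, "dz": 0.08, "yaw": -0.0}, {"claw": 1, "dx": 0.25, "dy": -1.0, "dz": 0.07, "yaw": -0.0}]
[{"claw": 1, "dx": 0.26, "dy": -1.0, "dz": 0.08, "yaw": -0.0}, {"claw": 1, "dx": 0.25, "dy": -1.0, "dz": 0.07, "yaw": -0.0}, {"claw": 1, "dx": 0.24, "dy": -0.92, "dz": 0.07, "yaw": -0.0}]
```

>>> {"fn": "drive_tool", "kwargs": {"moves": [{"claw": 1,"dx": 0.25,"dy": -1.0,"dz": -0.08,"yaw": -0.15},{"claw": 1,"dx": 0.25,"dy": -1.0,"dz": -0.08,"yaw": 0},{"claw": 1,"dx": 0.25,"dy": -1.0,"dz": -0.08,"yaw": 0},{"claw": 1,"dx": 0.25,"dy": -1.0,"dz": -0.08,"yaw": 0},{"claw": 1,"dx": 0.25,"dy": -1.0,"dz": -0.08,"yaw": 0}]}}

```text
time_s: 15.68
ee_pos: [526.5, 146.6, 174.6]
ee_rot: [178.9, 0.4, -5.0]
force: [0.6, -0.7, -1.4]
gripper_width: 11.9
```

```bash
python3 -c "
from plan import *
plan([547.6,198.5,150],-5,claw=1)"
```

```text
t 15.68 pose [526.5 146.6 174.6] [178.9   0.4  -5. ] F [ 0.6 -0.7 -1.4] w 11.9
[{"claw": 1, "dx": 0.31, "dy": -1.0, "dz": 0.46, "yaw": 0.0}, {"claw": 1, "dx": 0.31, "dy": -1.0, "dz": 0.46, "yaw": 0.0}, {"claw": 1, "dx": 0.21, "dy": -0.68, "dz": 0.31, "yaw": 0.0}]
```

>>> {"fn": "drive_tool", "kwargs": {"moves": [{"claw": 1,"dx": 0.3,"dy": -1.0,"dz": 0.5,"yaw": 0},{"claw": 1,"dx": 0.3,"dy": -1.0,"dz": 0.5,"yaw": 0},{"claw": 1,"dx": 0.2,"dy": -0.65,"dz": 0.5,"yaw": 0},{"claw": 1,"dx": 0,"dy": 0,"dz": 0.3,"yaw": 0}]}}

```text
time_s: 16.18
ee_pos: [548.4, 202.4, 134.2]
ee_rot: [178.9, 0.5, -4.9]
force: [-1.5, -1.0, -1.0]
gripper_width: 11.8
```

```bash
python3 -c "
from plan import *
plan([547.6,198.5,112],-5,claw=1,step=.5)"
```

```text
t 16.18 pose [548.4 202.4 134.2] [178.9   0.5  -4.9] F [-1.5 -1.  -1. ] w 11.8
[{"claw": 1, "dx": -0.01, "dy": 0.09, "dz": 0.5, "yaw": 0.02}, {"claw": 1, "dx": -0.01, "dy": 0.09, "dz": 0.5, "yaw": -0.0}, {"claw": 1, "dx": -0.0, "dy": 0.02, "dz": 0.11, "yaw": -0.0}]
```

>>> {"fn": "drive_tool", "kwargs": {"moves": [{"claw": 1,"dx": 0,"dy": 0.12,"dz": 0.5,"yaw": 0},{"claw": 1,"dx": 0,"dy": 0.12,"dz": 0.5,"yaw": 0},{"claw": 1,"dx": 0,"dy": 0,"dz": 0.03,"yaw": 0}], "grip_force": 6}}

```text
time_s: 16.55
ee_pos: [546.6, 195.1, 111.4]
ee_rot: [178.8, 0.6, -4.9]
force: [-0.7, 0.0, -1.4]
gripper_width: 12.1
```

```bash
cat > look.py <<'E'
import sys
from plan import *
from crop import *
n=sys.argv[1]
plan([547.6,198.5,105],-5,claw=1,step=.5)
F={k:grab_frame(k) for k in('scene','side','wrist')}; pickle.dump(F,open(n+'.pkl','wb'))
crop(F['scene'],n+'a',270,190,100,100,6);crop(F['side'],n+'b',240,170,100,70,8);save(n+'w',F['wrist'])
E
python3 look.py L1
```

```text
t 16.55 pose [546.6 195.1 111.4] [178.8   0.6  -4.9] F [-0.7  0.  -1.4] w 12.1
[{"claw": 1, "dx": 0.03, "dy": -0.17, "dz": 0.32, "yaw": 0.01}]
```

View pics/L1b.png

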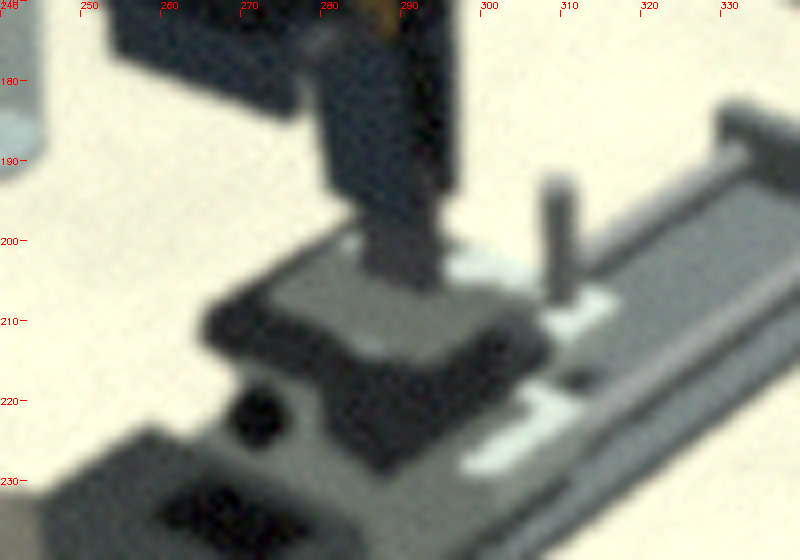

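View pics/L1w.png

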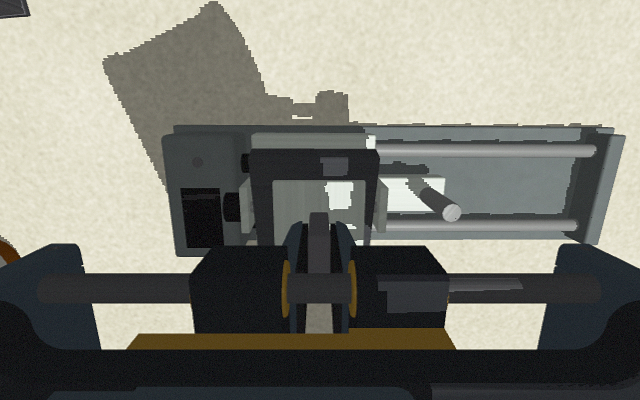

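View pics/L1a.png

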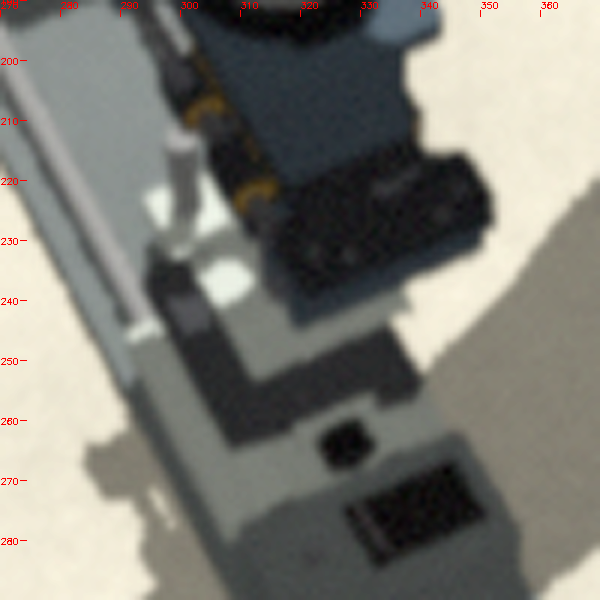

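>>> {"fn": "drive_tool", "kwargs": {"moves": [{"claw": 1,"dx": 0.05,"dy": -0.18,"dz": 0.15,"yaw": 0},{"claw": 1,"dx": 0,"dy": 0,"dz": 0.1,"yaw": 0}]}}

```text
time_s: 16.95
ee_pos: [549.7, 199.7, 108.6]
ee_rot: [178.9, 0.3, -4.9]
force: [-2.0, -0.5, 3.2]
gripper_width: 12.1
```

>>> {"fn": "drive_tool", "kwargs": {"moves": [{"claw": 1,"dx": 0,"dy": 0,"dz": 0.12,"yaw": 0}]}}

```text
time_s: 17.08
ee_pos: [548.8, 199.6, 106.8]
ee_rot: [178.9, 0.4, -4.9]
force: [-4.4, -1.3, 6.4]
gripper_width: 12.5
```

>>> {"fn": "drive_tool", "kwargs": {"moves": [{"claw": 1,"dx": 0,"dy": 0,"dz": 0.12,"yaw": 0}]}}

```text
time_s: 17.2
ee_pos: [547.6, 199.6, 105.0]
ee_rot: [178.9, 0.5, -4.9]
force: [-4.3, -0.9, 5.8]
gripper_width: 12.7
```

>>> {"fn": "drive_tool", "kwargs": {"moves": [{"claw": 1,"dx": 0.04,"dy": 0.03,"dz": 0.12,"yaw": 0},{"claw": 1,"dx": 0.04,"dy": 0.02,"dz": 0.12,"yaw": 0}]}}

```text
time_s: 17.45
ee_pos: [546.3, 199.5, 101.4]
ee_rot: [179.0, 0.8, -4.9]
force: [-4.5, 1.4, 5.0]
gripper_width: 11.8
```

```bash
python3 look.py L2
```

```text
t 17.45 pose [546.3 199.5 101.4] [179.    0.8  -4.9] F [-4.5  1.4  5. ] w 11.8
[{"claw": 1, "dx": 0.07, "dy": 0.04, "dz": -0.18, "yaw": 0.01}]
```

View pics/L2b.png

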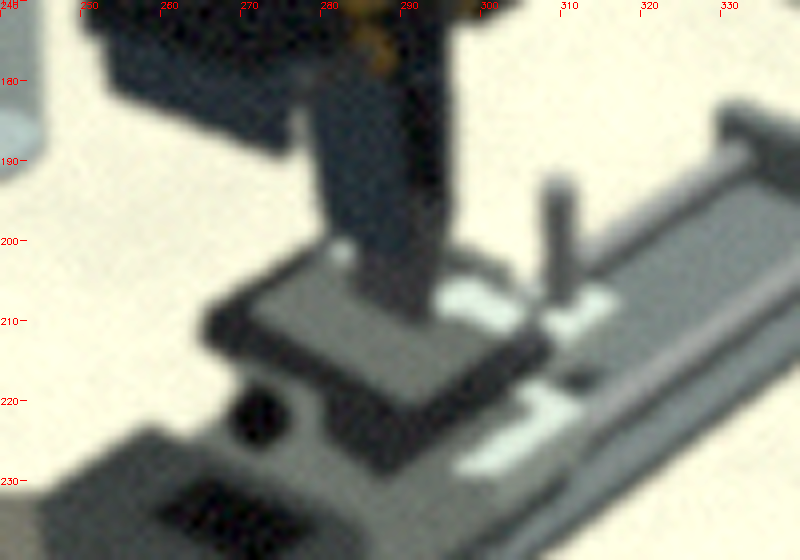

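View pics/L2w.png

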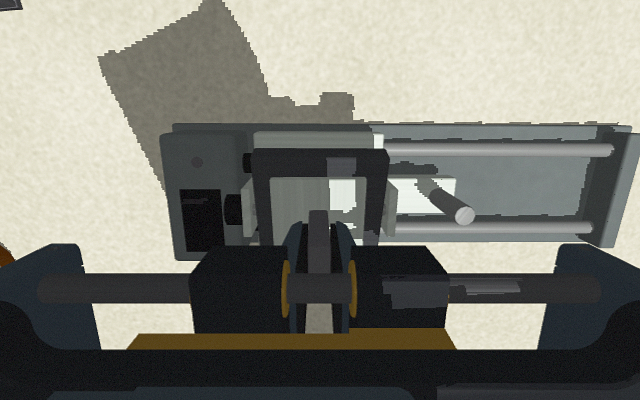

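>>> {"fn": "drive_tool", "kwargs": {"moves": [{"claw": 1,"dx": 0.06,"dy": 0.06,"dz": 0.12,"yaw": 0}]}}

```text
time_s: 17.73
ee_pos: [546.2, 199.0, 99.4]
ee_rot: [179.0, 0.9, -4.9]
force: [-5.3, 2.0, 4.3]
gripper_width: 12.4
```

>>> {"fn": "drive_tool", "kwargs": {"moves": [{"claw": 1,"dx": 0.06,"dy": 0.05,"dz": 0.12,"yaw": 0}]}}

```text
time_s: 17.85
ee_pos: [546.1, 198.6, 97.4]
ee_rot: [179.1, 1.0, -5.0]
force: [-5.2, 1.7, 4.3]
gripper_width: 11.8
```

>>> {"fn": "drive_tool", "kwargs": {"moves": [{"claw": 1,"dx": 0.06,"dy": 0.02,"dz": 0.12,"yaw": 0}]}}

```text
time_s: 17.98
ee_pos: [546.2, 198.3, 95.3]
ee_rot: [179.1, 1.1, -4.9]
force: [-4.5, 0.0, 4.0]
gripper_width: 12.0
```

```bash
python3 look.py L3
```

```text
t 17.98 pose [546.2 198.3  95.3] [179.1   1.1  -4.9] F [-4.5  0.   4. ] w 12.0
[{"claw": 1, "dx": 0.07, "dy": -0.02, "dz": -0.48, "yaw": 0.01}]
```

View pics/L3b.png

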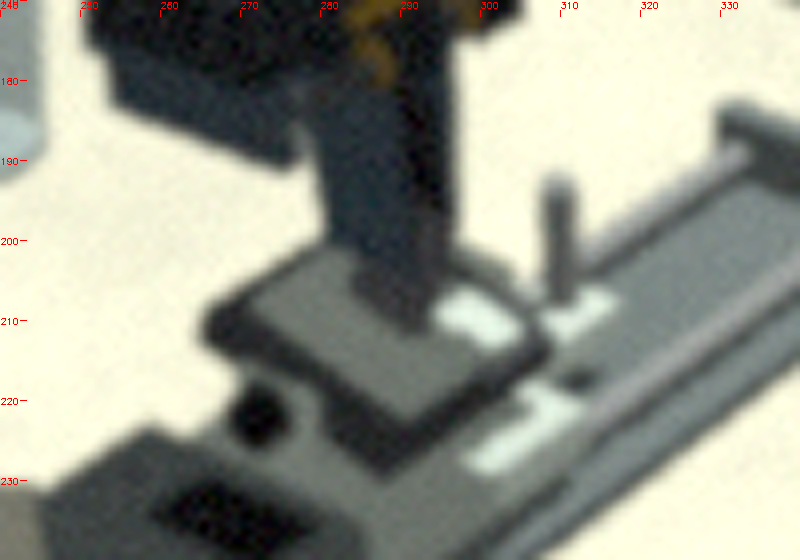

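View pics/L3w.png

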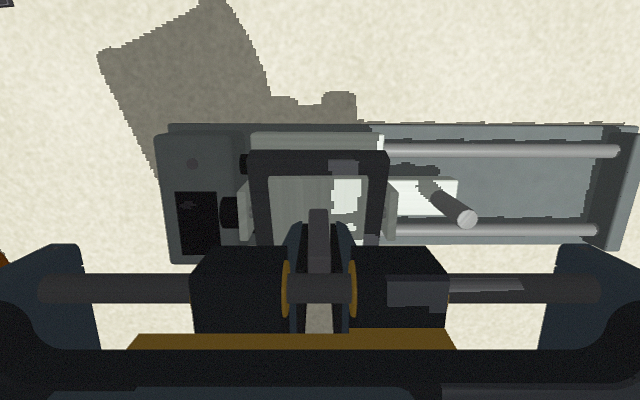

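View pics/L3a.png

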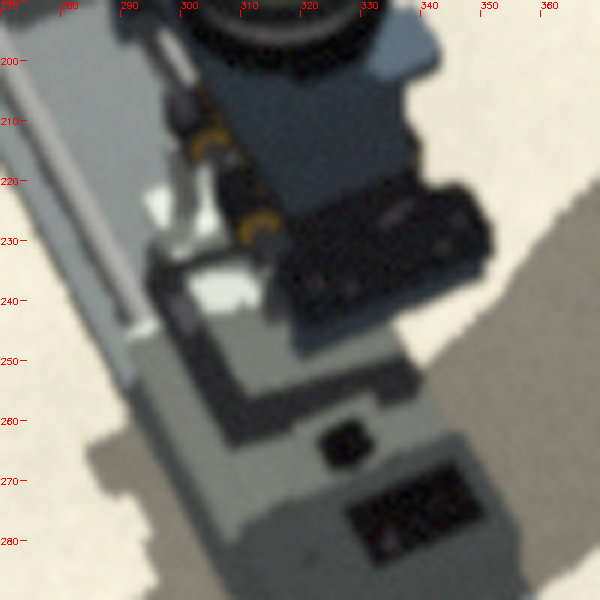

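```bash
python3 - <<'E'
from crop import *
F=pickle.load(open('L3.pkl','rb')); f=F['wrist']
crop(f,'L3wc',235,130,170,120,4); crop(F['side'],'L3bc',260,195,55,38,14)
s=np.radians(14.5); print(np.array(f['pose'])[:3,3])
for n,u,v,z in[("stage far mid",320.5,150.5,98.3),("plate far mid",317.5,176.5,87.5+35*np.sin(s)+6)]: print(n,onz(f,u,v,z))
E
```

```text
[624.9091342  194.74437141 289.51586754]
stage far mid [599.47683228 192.8485437   98.3       ]
plate far mid [584.92912124 195.96057474 102.26330014]
```

View pics/L3wc.png

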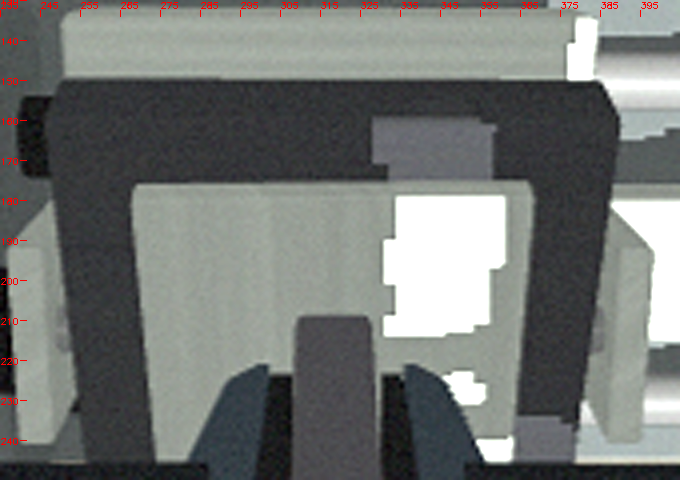

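View pics/L3bc.png

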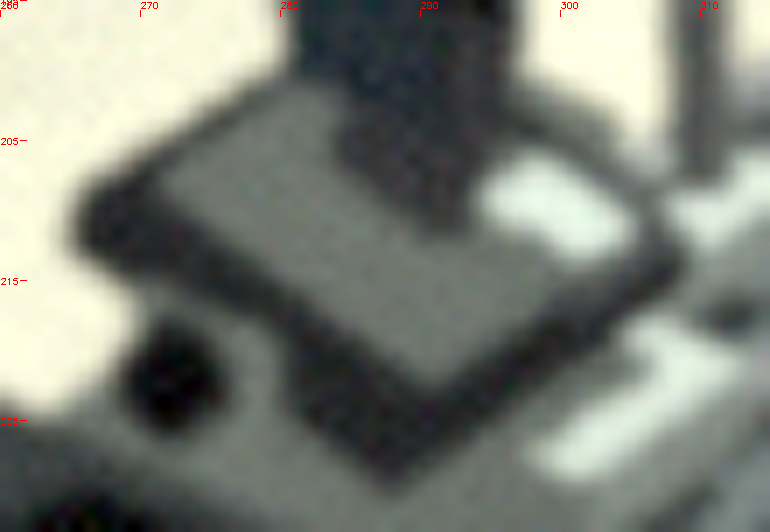

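```bash
python3 - <<'E'
from crop import *
F=pickle.load(open('L3.pkl','rb')); f=F['wrist']
c=f['color'][140:185,300:330].mean(axis=(1,2)); print(dict(zip(range(140,185),c.round(0))))
s=np.radians(14.5); P=np.array(f['pose'])
# expected pixels for stage & plate geometry if flush at window W
for s in np.radians([12,14.5,17]):
  yaw=np.radians(-5);W=np.array([553.4,198,87.3])
  X=np.array([np.cos(yaw)*np.cos(s),np.sin(yaw)*np.cos(s),np.sin(s)]);Y=np.array([-np.sin(yaw),np.cos(yaw),0]);Z=np.cross(X,Y)
  q=lambda a,b,c:proj(f,W+a*X+b*Y+c*Z).round(1).tolist()
  print(np.degrees(s),"stage hiL,hiR",q(43,43,0),q(43,-43,0),"bot",q(43,0,-16),"plate far L/R top",q(35,30,6),q(35,-30,6),"bot",q(35,0,0),"fin top far/near",q(15,0,52),q(-15,0,52), "plate at x=0",q(0,30,6),q(0,-30,6))
E
```

```text
{140: np.float64(114.0), 141: np.float64(116.0), 142: np.float64(119.0), 143: np.float64(121.0), 144: np.float64(121.0), 145: np.float64(117.0), 146: np.float64(114.0), 147: np.float64(115.0), 148: np.float64(119.0), 149: np.float64(100.0), 150: np.float64(38.0), 151: np.float64(37.0), 152: np.float64(38.0), 153: np.float64(38.0), 154: np.float64(38.0), 155: np.float64(38.0), 156: np.float64(37.0), 157: np.float64(38.0), 158: np.float64(37.0), 159: np.float64(41.0), 160: np.float64(41.0), 161: np.float64(42.0), 162: np.float64(42.0), 163: np.float64(42.0), 164: np.float64(42.0), 165: np.float64(42.0), 166: np.float64(41.0), 167: np.float64(41.0), 168: np.float64(42.0), 169: np.float64(42.0), 170: np.float64(40.0), 171: np.float64(39.0), 172: np.float64(40.0), 173: np.float64(37.0), 174: np.float64(36.0), 175: np.float64(67.0), 176: np.float64(106.0), 177: np.float64(105.0), 178: np.float64(104.0), 179: np.float64(112.0), 180: np.float64(110.0), 181: np.float64(110.0), 182: np.float64(110.0), 183: np.float64(110.0), 184: np.float64(110.0)}
12.000000000000002 stage hiL,hiR [246.5, 157.4] [390.1, 157.1] bot [318.2, 148.4] plate far L/R top [268.1, 173.7] [369.0, 173.4] bot [318.5, 169.6] fin top far/near [320.0, 247.3] [319.7, 292.0] plate at x=0 [272.0, 223.6] [364.8, 223.1]
14.500000000000002 stage hiL,hiR [246.0, 158.6] [390.7, 158.3] bot [318.2, 148.4] plate far L/R top [267.8, 175.2] [369.3, 174.9] bot [318.5, 170.6] fin top far/near [320.0, 251.7] [319.6, 294.2] plate at x=0 [272.0, 224.0] [364.7, 223.5]
17.0 stage hiL,hiR [245.4, 160.0] [391.4, 159.6] bot [318.3, 148.5] plate far L/R top [267.6, 176.8] [369.7, 176.5] bot [318.6, 171.8] fin top far/near [320.0, 256.0] [319.6, 296.1] plate at x=0 [272.1, 224.3] [364.7, 223.8]
```

The plate's uphill edge is on the stage. Pushing uphill (Fx −4.5 N) lets friction hold it short of flush, and the pads have crept down the fin. I'll relax, open slightly so the plate settles flat on the slope, then re-grip a bit higher.

>>> {"fn": "drive_tool", "kwargs": {"moves": [{"claw": 1,"dx": -0.08,"dy": 0,"dz": 0.03,"yaw": 0},{"claw": 1,"dx": -0.05,"dy": 0,"dz": 0,"yaw": 0}], "grip_force": 4}}

```text
time_s: 18.38
ee_pos: [546.5, 198.2, 94.9]
ee_rot: [179.1, 0.8, -4.9]
force: [0.3, -0.3, 0.6]
gripper_width: 12.1
```

```bash
python3 look.py L4
```

```text
t 18.38 pose [546.5 198.2  94.9] [179.1   0.8  -4.9] F [ 0.3 -0.3  0.6] w 12.1
[{"claw": 1, "dx": 0.05, "dy": -0.02, "dz": -0.5, "yaw": 0.01}]
```

View pics/L4b.png

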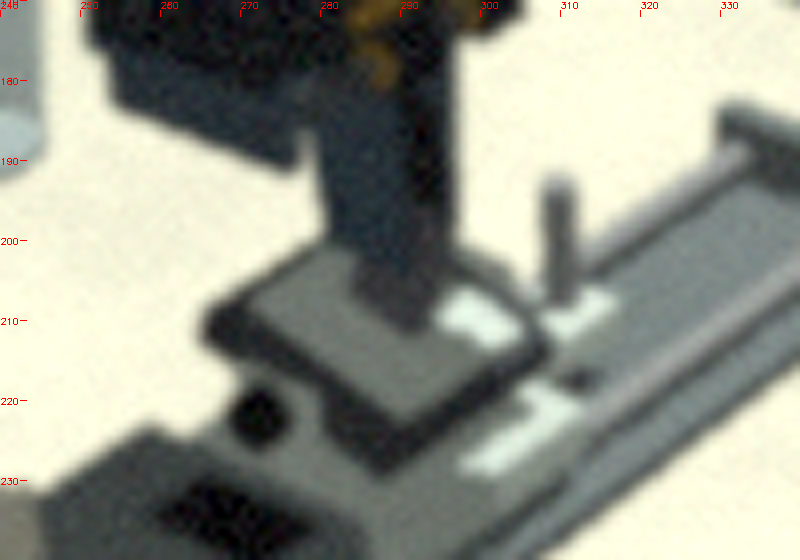

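Forces are now near zero. Opening slightly and going up about 5 mm.

>>> {"fn": "drive_tool", "kwargs": {"moves": [{"claw": 0.6,"dx": 0,"dy": 0,"dz": 0,"yaw": 0},{"claw": 0.6,"dx": 0,"dy": 0,"dz": 0,"yaw": 0},{"claw": 0.6,"dx": 0,"dy": 0,"dz": -0.12,"yaw": 0}]}}

```text
time_s: 18.9
ee_pos: [546.2, 197.9, 96.5]
ee_rot: [179.1, 0.9, -4.9]
force: [-0.2, 1.2, -0.8]
gripper_width: 18.3
```

```bash
python3 look.py L5
```

```text
t 18.9 pose [546.2 197.9  96.5] [179.1   0.9  -4.9] F [-0.2  1.2 -0.8] w 18.3
[{"claw": 1, "dx": 0.07, "dy": -0.03, "dz": -0.43, "yaw": 0.01}]
```

View pics/L5b.png

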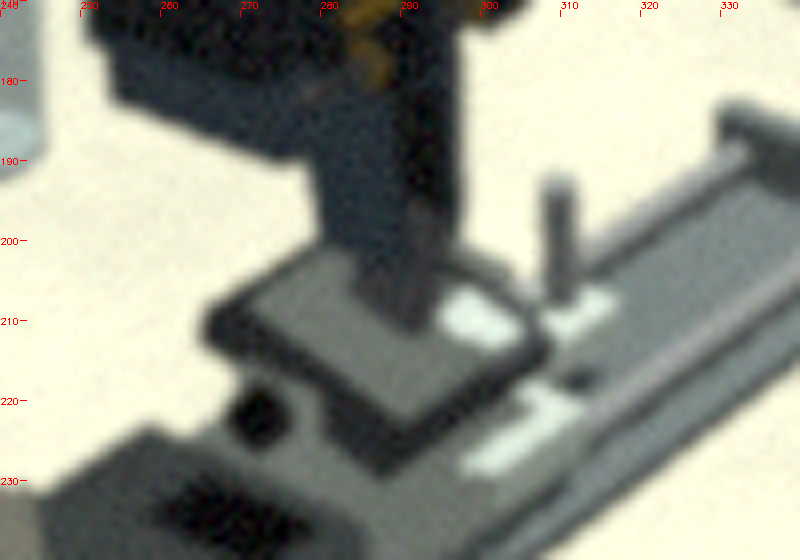

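View pics/L5w.png

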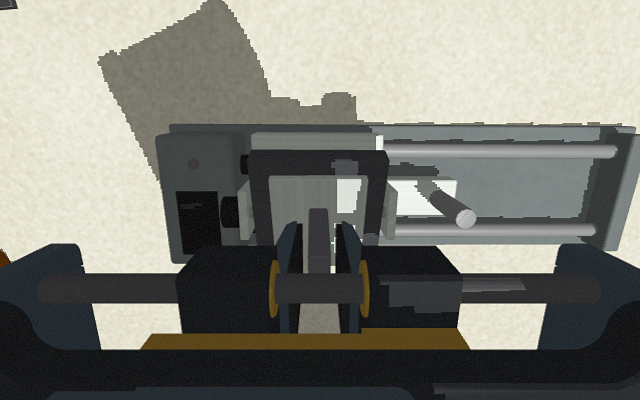

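The plate didn't move when released, so it lies flush by itself. Next I'll measure its offset from the stage centre in this same picture.

```bash
python3 - <<'E'
from crop import *
F=pickle.load(open('L5.pkl','rb')); f=F['wrist']
crop(f,'L5wc',235,130,170,120,4)
g=f['color'].astype(float).mean(2)
c=g[145:185,290:330].mean(1); print(dict(zip(range(145,185),c.round(0))))
for y in(164,170,185,195,205,): print(y,[ (x,int(round(g[y,x+1]-g[y,x]))) for x in range(235,405) if abs(g[y,x+1]-g[y,x])>16])
E
```

```text
{145: np.float64(119.0), 146: np.float64(115.0), 147: np.float64(117.0), 148: np.float64(120.0), 149: np.float64(101.0), 150: np.float64(39.0), 151: np.float64(36.0), 152: np.float64(38.0), 153: np.float64(39.0), 154: np.float64(37.0), 155: np.float64(37.0), 156: np.float64(38.0), 157: np.float64(38.0), 158: np.float64(39.0), 159: np.float64(40.0), 160: np.float64(39.0), 161: np.float64(40.0), 162: np.float64(40.0), 163: np.float64(40.0), 164: np.float64(39.0), 165: np.float64(39.0), 166: np.float64(38.0), 167: np.float64(39.0), 168: np.float64(40.0), 169: np.float64(40.0), 170: np.float64(39.0), 171: np.float64(40.0), 172: np.float64(40.0), 173: np.float64(38.0), 174: np.float64(35.0), 175: np.float64(82.0), 176: np.float64(108.0), 177: np.float64(107.0), 178: np.float64(107.0), 179: np.float64(115.0), 180: np.float64(112.0), 181: np.float64(111.0), 182: np.float64(112.0), 183: np.float64(111.0), 184: np.float64(112.0)}
164 [(239, -29), (246, 25), (330, 39), (357, -31), (388, 94), (399, -57), (400, -22)]
170 [(240, -26), (247, 21), (334, 36), (357, -30), (387, 30)]
185 [(242, 29), (243, 18), (248, -24), (249, -36), (268, 58), (336, 111), (360, -83), (361, -42), (366, -30), (367, -37), (385, 67), (390, 107), (391, 32)]
195 [(236, 24), (237, 23), (250, -39), (268, 21), (269, 45), (336, 111), (356, -88), (357, -34), (365, -17), (366, -42), (367, -16), (384, 50), (396, 24), (397, 101)]
205 [(237, 98), (251, -48), (269, 28), (270, 42), (336, 115), (355, -86), (356, -36), (365, -45), (382, 42), (383, 24), (396, 130)]
```

View pics/L5wc.png

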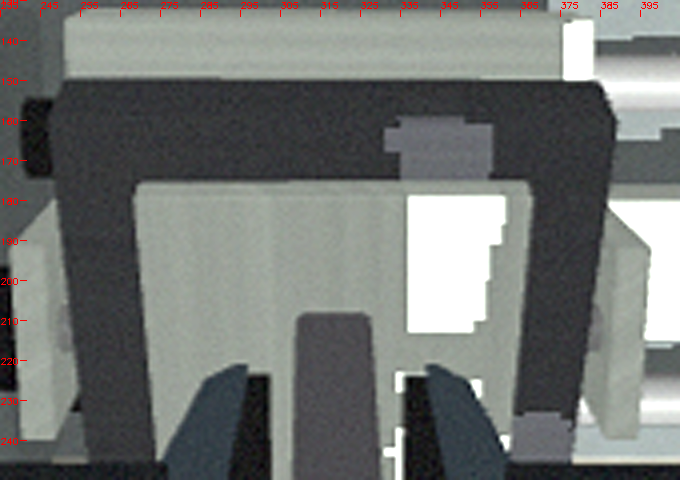

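>>> {"fn": "drive_tool", "kwargs": {"moves": [{"claw": 0.6,"dx": -0.1,"dy": 0,"dz": -0.1,"yaw": 0},{"claw": 0.6,"dx": -0.06,"dy": 0,"dz": -0.05,"yaw": 0},{"claw": 0.6,"dx": 0,"dy": 0,"dz": 0,"yaw": 0}]}}

```text
time_s: 19.42
ee_pos: [543.1, 198.5, 100.2]
ee_rot: [179.1, 0.8, -4.9]
force: [-0.0, 0.1, 0.3]
gripper_width: 18.2
```

>>> {"fn": "drive_tool", "kwargs": {"moves": [{"claw": 1,"dx": 0,"dy": 0,"dz": 0.03,"yaw": 0},{"claw": 1,"dx": 0,"dy": 0,"dz": 0.03,"yaw": 0},{"claw": 1,"dx": 0,"dy": 0,"dz": 0.02,"yaw": 0}], "grip_force": 20}}

```text
time_s: 19.8
ee_pos: [543.1, 198.5, 99.7]
ee_rot: [179.1, 0.8, -4.9]
force: [-1.5, -0.7, 3.6]
gripper_width: 11.7
```

>>> {"fn": "drive_tool", "kwargs": {"moves": [{"claw": 1,"dx": 0,"dy": 0,"dz": -0.15,"yaw": 0},{"claw": 1,"dx": 0.1,"dy": 0,"dz": -0.1,"yaw": 0}]}}

```text
time_s: 20.05
ee_pos: [544.8, 198.2, 104.0]
ee_rot: [179.1, 0.8, -4.9]
force: [-0.4, -0.0, -2.4]
gripper_width: 11.6
```

>>> {"fn": "drive_tool", "kwargs": {"moves": [{"claw": 1,"dx": 0.05,"dy": 0,"dz": 0.12,"yaw": 0},{"claw": 1,"dx": 0.02,"dy": 0,"dz": 0.1,"yaw": 0}]}}

```text
time_s: 20.3
ee_pos: [546.2, 197.9, 100.5]
ee_rot: [179.1, 0.9, -4.9]
force: [-6.0, -1.8, 16.4]
gripper_width: 11.7
```

>>> {"fn": "drive_tool", "kwargs": {"moves": [{"claw": 1,"dx": 0,"dy": 0,"dz": 0.08,"yaw": 0}]}}

```text
time_s: 20.42
ee_pos: [546.2, 197.9, 100.6]
ee_rot: [179.1, 0.8, -4.9]
force: [-3.1, -0.8, 11.7]
gripper_width: 11.5
```

>>> {"fn": "drive_tool", "kwargs": {"moves": [{"claw": 1,"dx": 0,"dy": 0,"dz": 0.1,"yaw": 0}]}}

```text
time_s: 20.55
ee_pos: [546.2, 197.9, 100.5]
ee_rot: [179.1, 0.8, -4.9]
force: [-4.2, -2.3, 13.0]
gripper_width: 11.6
```

```bash
python3 look.py L6; python3 - <<'E'
from crop import *
F=pickle.load(open('L6.pkl','rb')); f=F['wrist']
crop(f,'L6wc',235,130,170,120,4)
g=f['color'].astype(float).mean(2)
c=g[145:185,280:325].mean(1); print(dict(zip(range(145,185),c.round(0).tolist())))
for y in(164,185,195,205,): print(y,[ (x,int(round(g[y,x+1]-g[y,x]))) for x in range(235,405) if abs(g[y,x+1]-g[y,x])>16])
E
```

```text
t 20.55 pose [546.2 197.9 100.5] [179.1   0.8  -4.9] F [-4.2 -2.3 13. ] w 11.6
[{"claw": 1, "dx": 0.07, "dy": -0.04, "dz": -0.22, "yaw": 0.01}]
{145: 113.0, 146: 114.0, 147: 118.0, 148: 74.0, 149: 36.0, 150: 36.0, 151: 37.0, 152: 37.0, 153: 36.0, 154: 36.0, 155: 38.0, 156: 36.0, 157: 38.0, 158: 39.0, 159: 38.0, 160: 39.0, 161: 39.0, 162: 38.0, 163: 39.0, 164: 38.0, 165: 38.0, 166: 39.0, 167: 37.0, 168: 32.0, 169: 108.0, 170: 105.0, 171: 104.0, 172: 109.0, 173: 111.0, 174: 109.0, 175: 109.0, 176: 109.0, 177: 109.0, 178: 109.0, 179: 109.0, 180: 109.0, 181: 109.0, 182: 109.0, 183: 109.0, 184: 109.0}
164 [(240, -29), (326, 42), (356, -32), (386, 29)]
185 [(241, 34), (242, 18), (249, -25), (250, -29), (269, 55), (329, 109), (330, 19), (355, -85), (356, -40), (365, -27), (366, -36), (383, 45), (384, 22), (390, 70), (391, 69)]
195 [(237, 64), (238, 35), (250, -20), (251, -37), (269, 18), (270, 47), (329, 112), (354, -82), (355, -42), (364, -27), (365, -33), (382, 51), (394, 23), (395, 105)]
205 [(235, -18), (238, 108), (252, -30), (270, 25), (271, 44), (308, -36), (327, 37), (329, 111), (351, -83), (352, -33), (364, -42), (380, 18), (381, 19), (394, 133)]
```

View pics/L6wc.png

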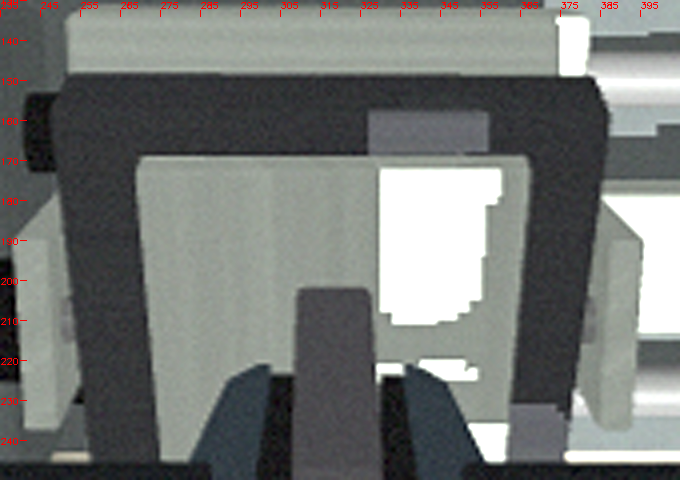

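View pics/L6b.png

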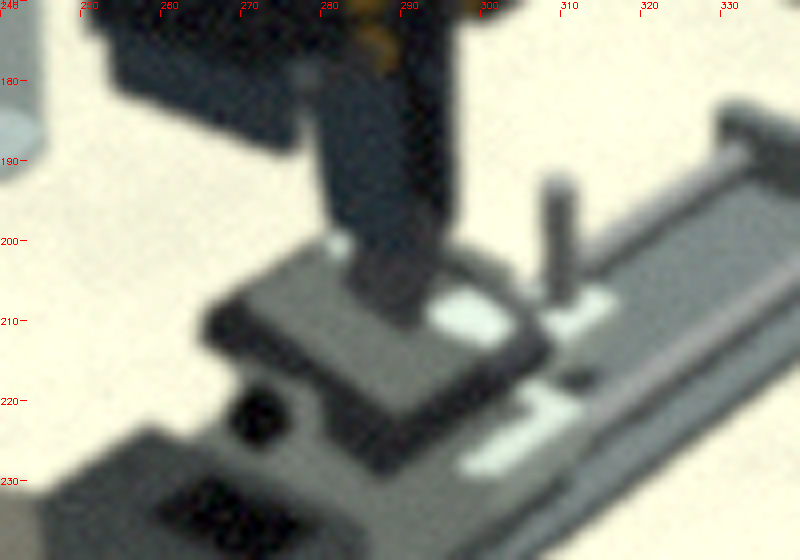

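View pics/L6a.png

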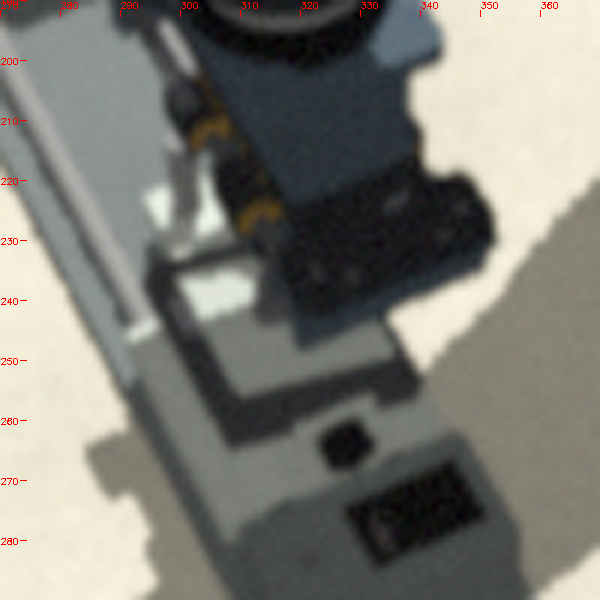

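>>> {"fn": "drive_tool", "kwargs": {"moves": [{"claw": 1,"dx": 0,"dy": 0,"dz": 0.1,"yaw": 0},{"claw": 1,"dx": 0,"dy": 0,"dz": 0.1,"yaw": 0},{"claw": 1,"dx": 0,"dy": 0,"dz": 0.1,"yaw": 0},{"claw": 1,"dx": 0,"dy": 0,"dz": 0.1,"yaw": 0},{"claw": 1,"dx": 0,"dy": 0,"dz": 0.1,"yaw": 0}], "grip_force": 14}}

```text
time_s: 21.32
ee_pos: [546.4, 197.9, 100.6]
ee_rot: [179.3, 0.5, -4.9]
force: [-3.2, -0.9, 11.2]
gripper_width: 11.9
```

```bash
python3 -c "
from h import *
s=telemetry.state();print(s['ee_rot'],s['force'],s['torque'])"
```

```text
[179.25642248   0.51115035  -4.91431303] [-3.22196037 -0.88195593 11.16608427] [-0.12492528  0.82969861  0.03722303]
```

>>> {"fn": "drive_tool", "kwargs": {"moves": [{"claw": 1,"dx": 0,"dy": 0,"dz": 0.1,"yaw": 0},{"claw": 1,"dx": 0,"dy": 0,"dz": 0.1,"yaw": 0},{"claw": 1,"dx": 0,"dy": 0,"dz": 0.1,"yaw": 0},{"claw": 1,"dx": 0,"dy": 0,"dz": 0.1,"yaw": 0},{"claw": 1,"dx": 0,"dy": 0,"dz": 0.1,"yaw": 0}]}}

```text
time_s: 21.95
ee_pos: [546.5, 198.0, 100.6]
ee_rot: [179.4, 0.3, -4.9]
force: [-3.0, -1.6, 11.4]
gripper_width: 12.1
```

>>> {"fn": "drive_tool", "kwargs": {"moves": [{"claw": 1,"dx": 0,"dy": 0,"dz": 0.1,"yaw": 0},{"claw": 1,"dx": 0,"dy": 0,"dz": 0.1,"yaw": 0},{"claw": 1,"dx": 0,"dy": 0,"dz": 0.1,"yaw": 0},{"claw": 1,"dx": 0,"dy": 0,"dz": 0.1,"yaw": 0},{"claw": 1,"dx": 0,"dy": 0,"dz": 0.1,"yaw": 0}]}}

```text
time_s: 22.58
ee_pos: [546.7, 198.0, 100.5]
ee_rot: [179.5, -0.0, -4.9]
force: [-4.0, -1.4, 12.1]
gripper_width: 12.1
```

```bash
python3 -c "
from h import *
s=telemetry.state();print(s['ee_rot'],s['force'],s['torque'])"
```

```text
[ 1.79537310e+02 -2.14070678e-03 -4.88902481e+00] [-3.97162085 -1.44639357 12.13853254] [-0.14629396  0.78200923  0.06300516]
```

>>> {"fn": "drive_tool", "kwargs": {"moves": [{"claw": 1,"dx": -0.02,"dy": 0,"dz": 0.1,"yaw": 0},{"claw": 1,"dx": -0.02,"dy": 0,"dz": 0.1,"yaw": 0},{"claw": 1,"dx": -0.02,"dy": 0,"dz": 0.1,"yaw": 0},{"claw": 1,"dx": -0.02,"dy": 0,"dz": 0.1,"yaw": 0},{"claw": 1,"dx": -0.02,"dy": 0,"dz": 0.1,"yaw": 0}]}}

```text
time_s: 23.2
ee_pos: [547.0, 198.1, 100.5]
ee_rot: [179.7, -0.5, -4.9]
force: [-2.6, -1.5, 10.2]
gripper_width: 11.8
```

>>> {"fn": "drive_tool", "kwargs": {"moves": [{"claw": 1,"dx": -0.02,"dy": 0,"dz": 0.1,"yaw": 0},{"claw": 1,"dx": -0.02,"dy": 0,"dz": 0.1,"yaw": 0},{"claw": 1,"dx": -0.02,"dy": 0,"dz": 0.1,"yaw": 0},{"claw": 1,"dx": -0.02,"dy": 0,"dz": 0.1,"yaw": 0},{"claw": 1,"dx": -0.02,"dy": 0,"dz": 0.1,"yaw": 0}]}}

```text
time_s: 23.82
ee_pos: [547.3, 198.1, 100.4]
ee_rot: [179.8, -1.0, -4.8]
force: [-3.2, 0.4, 10.9]
gripper_width: 12.0
```

```bash
python3 look.py L7; python3 - <<'E'
from crop import *
F=pickle.load(open('L7.pkl','rb')); f=F['wrist']
crop(f,'L7wc',235,130,170,120,4); crop(F['side'],'L7bc',260,195,55,38,14)
g=f['color'].astype(float).mean(2)
c=g[145:185,280:325].mean(1); print(dict(zip(range(145,185),c.round(0).tolist())))
for y in(185,205,): print(y,[ (x,int(round(g[y,x+1]-g[y,x]))) for x in range(235,405) if abs(g[y,x+1]-g[y,x])>16])
for x0,x1 in((272,282),(318,326)): c=g[145:182,x0:x1].mean(1); print(x0,np.round(c).tolist())
E
```

```text
t 23.82 pose [547.3 198.1 100.4] [179.8  -1.   -4.8] F [-3.2  0.4 10.9] w 12.0
[{"claw": 1, "dx": 0.01, "dy": -0.02, "dz": -0.23, "yaw": 0.02}]
{145: 116.0, 146: 118.0, 147: 117.0, 148: 113.0, 149: 116.0, 150: 82.0, 151: 37.0, 152: 34.0, 153: 36.0, 154: 35.0, 155: 36.0, 156: 36.0, 157: 37.0, 158: 35.0, 159: 38.0, 160: 38.0, 161: 37.0, 162: 39.0, 163: 38.0, 164: 38.0, 165: 37.0, 166: 37.0, 167: 38.0, 168: 38.0, 169: 34.0, 170: 68.0, 171: 103.0, 172: 103.0, 173: 104.0, 174: 110.0, 175: 108.0, 176: 107.0, 177: 108.0, 178: 108.0, 179: 107.0, 180: 108.0, 181: 108.0, 182: 108.0, 183: 107.0, 184: 107.0}
185 [(245, 37), (250, -23), (251, -32), (270, 55), (330, 109), (331, 19), (359, -84), (360, -40), (366, -47), (367, -29), (384, 60), (388, 70), (389, 68)]
205 [(239, 71), (240, 29), (252, -19), (253, -33), (271, 33), (272, 38), (309, -40), (327, 20), (328, 31), (330, 109), (358, -88), (359, -31), (364, -33), (365, -34), (381, 19), (382, 35), (395, 126)]
272 [116.0, 117.0, 116.0, 113.0, 116.0, 66.0, 35.0, 37.0, 36.0, 36.0, 36.0, 36.0, 35.0, 38.0, 39.0, 38.0, 36.0, 39.0, 37.0, 39.0, 36.0, 38.0, 37.0, 38.0, 34.0, 69.0, 105.0, 104.0, 105.0, 112.0, 107.0, 109.0, 109.0, 108.0, 108.0, 109.0, 108.0]
318 [117.0, 118.0, 118.0, 113.0, 114.0, 97.0, 38.0, 34.0, 35.0, 35.0, 34.0, 35.0, 37.0, 34.0, 39.0, 39.0, 37.0, 40.0, 38.0, 38.0, 37.0, 36.0, 38.0, 38.0, 34.0, 67.0, 103.0, 101.0, 102.0, 109.0, 106.0, 106.0, 106.0, 106.0, 105.0, 105.0, 106.0]
```

View pics/L7wc.png

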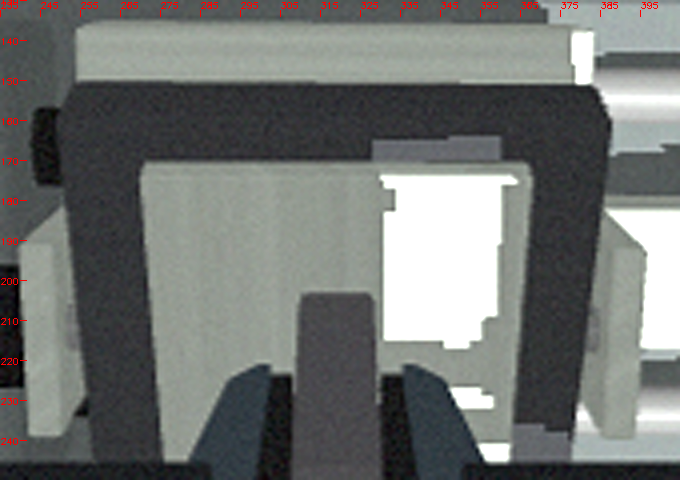

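View pics/L7bc.png

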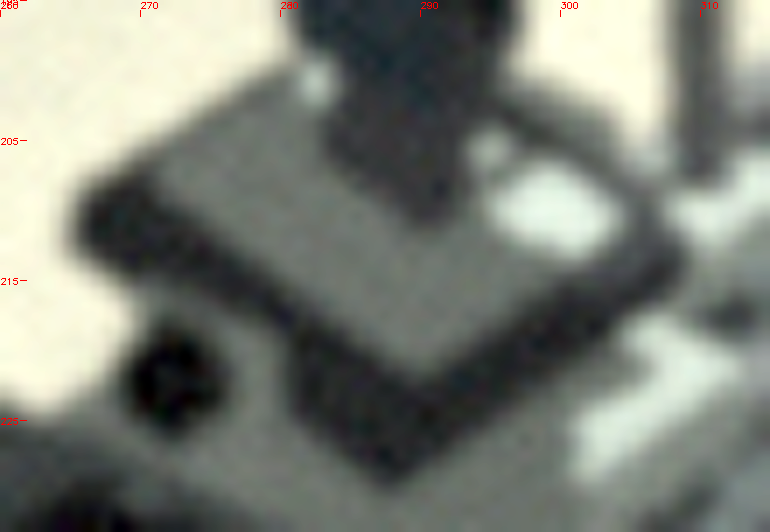

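```bash
python3 - <<'E'
from h import *
for n,mb,mp in(("L6",148.1,168.5),("L7",150.3,169.9)):
  f=pickle.load(open(n+'.pkl','rb'))['wrist']
  for s in np.radians([13,14.5,16]):
    yaw=np.radians(-5);W=np.array([553.4,198,87.3])
    X=np.array([np.cos(yaw)*np.cos(s),np.sin(yaw)*np.cos(s),np.sin(s)]);Y=np.array([-np.sin(yaw),np.cos(yaw),0]);Z=np.cross(X,Y)
    q=lambda a,b,c:proj(f,W+a*X+b*Y+c*Z)[1]
    k=(q(30,0,0)-q(35,0,0))/5
    print(n,np.degrees(s).round(1),"stage top/bot",q(43,0,0).round(1),q(43,0,-16).round(1),"plate bot/top",q(35,0,0).round(1),q(35,0,6).round(1),"offset uphill mm",((q(35,0,0)-q(43,0,-16))-(mp-mb))/k)
E
```

```text
L6 13.0 stage top/bot 156.0 147.2 plate bot/top 168.1 172.0 offset uphill mm 0.33397912080969117
L6 14.5 stage top/bot 156.7 147.2 plate bot/top 168.7 172.8 offset uphill mm 0.7541825617641427
L6 16.0 stage top/bot 157.5 147.2 plate bot/top 169.3 173.7 offset uphill mm 1.1771330906682527
L7 13.0 stage top/bot 157.7 149.5 plate bot/top 169.7 173.3 offset uphill mm 0.4306126645927049
L7 14.5 stage top/bot 158.3 149.4 plate bot/top 170.3 174.2 offset uphill mm 0.8526765814453231
L7 16.0 stage top/bot 159.0 149.4 plate bot/top 170.9 175.0 offset uphill mm 1.2773970253146196
```

```bash
python3 - <<'E'
from crop import *
s=telemetry.state(); print(s['time_s'],s['ee_pos'],s['ee_rot'],s['force'],s['gripper_width'])
f=grab_frame('scene'); F0=pickle.load(open('F0.pkl','rb')); F4=pickle.load(open('F4.pkl','rb'))
save('end',f)
for n,(x,y,w,h) in dict(dock=(315,262,45,40),knob=(318,255,16,14),bottle=(400,330,40,50),jar=(212,142,22,28),bowl=(243,110,24,22),blue=(315,130,32,26)).items():
    a=cv2.cvtColor(F4['scene']['color'],6)[y:y+h,x:x+w].astype(np.float32);b=cv2.cvtColor(f['color'],6)[y:y+h,x:x+w].astype(np.float32); c=cv2.cvtColor(F0['scene']['color'],6)[y:y+h,x:x+w].astype(np.float32)
    print(n,"vs F4",np.round(cv2.phaseCorrelate(a,b),2),"vs F0",np.round(cv2.phaseCorrelate(c,b)[0],2))
s=telemetry.state(); print(s['time_s'],s['force'])
E
```

```text
23.975 [547.28667638 198.16668256 100.43030713] [179.82683421  -0.99842545  -4.83803141] [-2.86102825 -0.8915076  10.59274753] 11.98526571045714Traceback (most recent call last):
  File "<stdin>", line 7, in <module>
    return _wrapfunc(a, 'round', decimals=decimals, out=out)
    return _wrapit(obj, method, *args, **kwds)
    conv = _array_converter(obj)
ValueError: setting an array element with a sequence. The requested array has an inhomogeneous shape after 1 dimensions. The detected shape was (2,) + inhomogeneous part.
```

View pics/end.png

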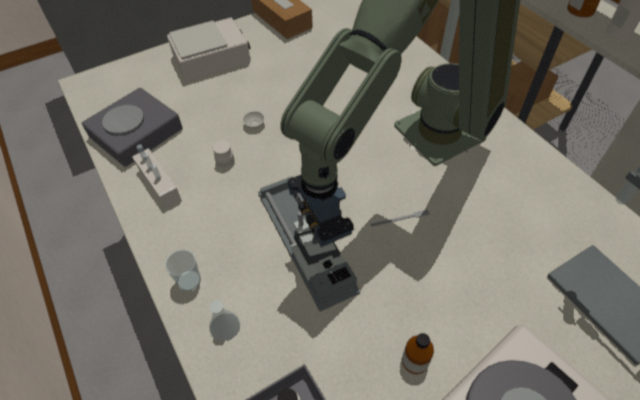

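Bowl at (253,120), jar at (222,154) and bottle at (418,352) are where they started. The post hasn't moved since homing, and the force is steady at about 10.6 N. Handing in.

```bash
python3 -c "
from h import *
print(job.job_done()); s=telemetry.state(); print(s['time_s'],s['force'],s['gripper_width'])"
```

```text
the job is handed in; nothing more can be done
None
the job is handed in; nothing more can be done
```

I slid the carriage home, then placed the sample plate on the stage. It was pressed there, still gripped, when I handed the job in at about 24 s. No verdict is reported.

- **Carriage:** I gripped the post and slid it about 76 mm until it stopped hard, with the force rising from 4 N to 21–25 N. The post looked in the same place in the later pictures.
- **Plate:** The moves can't tilt the tool, so I lightly gripped the fin and pressed the plate onto the stage until it turned to the slope, about 14°. The pads crept down the fin, so I opened the jaws briefly while it rested there. It didn't move, which showed it was lying flat. I then re-gripped higher, lifted it about 4 mm, shifted it 3 mm uphill and pressed again.
- **Last checks:** The force was steady at about 10.6 N upward with a 14 N grip, and the fingers were 12.0 mm apart on the fin. The tool's sideways tilt (roll) had settled to within 0.2° of level. The plate sat about 0.4–0.9 mm uphill and 0.5 mm to one side of the stage centre.
- **Bench objects:** The bowl, jar and bottle looked undisturbed by eye in the last scene picture.

**Failed or not checked:**
- My image-shift comparison of the bench objects and dock crashed, so that check is by eye only.
- The arm hid the blue look-alike in the last picture; I never went down near it.
- The slope estimates ranged from 11.7° to 15°, which adds a few tenths of a millimetre of doubt to the uphill figure.

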